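# Take the tiered jar apart for firing

## Robot

A 6-joint arm with a two-finger parallel gripper is mounted at the origin on the work surface. World frame = base frame: x ahead of the robot, y to its left, z up, the work surface at z = 0. Lengths are in m, angles in degrees, forces in N, time in s.
With the tool pointing down it reaches from about 0.25 to 0.725 m from the base axis. Payload 9.7 kg.
Tool frame: the origin (TCP) lies on the centre line of the jaws, within the pads' length; the fingertips stand 19 mm ahead of it and the grasp point (between the pads) is the TCP; z points along the fingers, y is the direction in which the jaws open and shut (so a half turn about z gives the same grasp; the last joint's range is limited). The gripper opens to 85 mm and grips with 20 to 120 N. Pads are 22 mm wide; open, the fingers measure 114 mm over their backs; the gripper's body (76 mm by 85 mm) begins 54 mm behind the grasp point. The pads swing forward as they close: fully open they stand 13 mm farther back than shut.
Start: joints at [-74.427, 4.979, 10.078, 95.1, 0, 90], TCP at [0.148, -0.53, 0.25] pointing down, gripper open.
Joint ranges: [-179.16, 179.16], [-48.56, 103.87], [-65.8, 70.77], [-126.05, 130.52], [-82.76, 87.17], [-180, 180]. Speed limits (degrees/s): [127.2, 127.2, 147.25, 180, 180, 180].

## Interface

Orientations are given as [roll, pitch, yaw] about the fixed x, y, z axes, in that order (R = Rz(yaw) Ry(pitch) Rx(roll)).
In Python, from workcell import bot gives the robot as it stands.
- The arm moves only by the tool servo_tool, never from a script. Its argument "motion" is a list that holds one entry, the list of rows, each a list of 6 numbers: the shift along the tool's x, y, z in mm, then the turn, a rotation vector about the tool's x, y, z in rad. A call has 1 to 5 rows; each row shifts and turns the commanded pose from where the row before left it, along the tool's axes as they then stand; what a row does not reach is not made up. A row lasts 1/10 s, in which the tool goes at most 50 mm and 8.59 degrees, less where a joint would pass 70% of its speed; a pose out of reach is approached as far as the arm can. A call is refused whole if a number of a shift passes 50 or a number of a turn 0.15, either way. A call with a gripper value outside its range is refused whole. "gripper" is the finger opening in mm, from 0 to 85.4, set as the call begins (left out, the last holds). The fingers move at their own pace and stop on an object; "newtons" is the grip in N (left out, the last holds). Time passes only in rows, so rows that do not move let the fingers close. It gives the time, the measured TCP pose, the force and the opening at its end, in the units of the state.
- bot.get_obs(): the state, without advancing time (a new reading comes with each control period).
- bot.camera(name): name is "side" or "top"; returns a dict with "color" (400x640x3 uint8, red, green, blue), "fx", "fy", "cx", "cy" (pixels), "R" (3x3) and "t" (3): a world point X has camera coordinates R X + t. Camera axes: x right, y down, z forward; pixel columns grow to the right and rows downward; lengths in m; the calibration is good to about 2 mm. A picture is of the moment at which its call begins. There is no depth.
- bot.job_done(): hands the job in, once; it reports no verdict.
Trained networks look in a picture, given as the dict that the camera call returned (one of the last four; its "shot" number tells which), for a name from the list of things; names that differ only in an ending like _2 or _b are one class to them, and where a whole thing is asked for, a point or a joint stands for the part that bears it (a point fixed in the world has none). Each returns a list of dicts, best first, with "confidence" (0 to 1); they miss things now and then, are a little off and sometimes report something else, mostly with a low value. They report only what shows in the picture. A call takes as long as a camera call. They do not tell look-alikes from the thing itself.
- bot.look_for(picture, label): "rect" ([left, top, width, height] in pixels, round what is visible of it).
The state is a dict: "time": time; "q": joint angles; "qd": joint speeds; "joint_efforts": joint torques, N m; "ee_pos": TCP position; "tcp_rot": TCP orientation; "wrist_force": force on the tool from outside, world axes, zero at the start; "torque": the same for the moment, N m; "opening": finger opening in m.
Only numpy, scipy, OpenCV 4.12 (cv2) and the standard library are available. Lean on these libraries where they do the work, as an engineer would, in place of code of your own. Each camera call takes 0.05 s, during which the arm holds its last target.

## Task

Take the stacked jar on the banding wheel apart from the top down, one piece at a time, and set each piece upright and centred on its own piece of kiln furniture: the lid on the small ring, the upper tier on the three-armed stilt, the middle tier on the square tile and the base tier on the large round disc. The clay is fragile: set the pieces down gently without dropping them, leave the rest of the stack standing where it is meanwhile, and do not disturb the mug.

Things in the scene. Friction and masses are not known exactly. Their poses are not given: they have to be found in the camera images.
- lid: the jar's lid, topmost piece of the stack, bare pinkish-tan clay: a disc 32 mm across and 8 mm thick with a cylindrical knob on top, 18 mm across and 20 mm tall (28 mm tall in all). Origin: centre of its flat underside; z up. About 35 g.
- upper_tier: the smallest of the three hollow round tiers, just under the lid, bare pinkish-tan clay: 44 mm across its straight wall (from 6 mm above its underside to its top), 34 mm tall, foot 38 mm across, flat top with a round mouth 20 mm across. Origin: centre of its underside; z up. About 70 g.
- middle_tier: the middle-sized hollow round tier, bare pinkish-tan clay: 56 mm across its straight wall (from 6 mm above its underside to its top), 40 mm tall, foot 50 mm across, flat top with a round mouth 28 mm across. Origin: centre of its underside; z up. About 110 g.
- base_tier: the widest hollow round tier, lowest of the stack, standing on the banding wheel, bare pinkish-tan clay: 68 mm across its straight wall (from 6 mm above its underside to its top), 46 mm tall, foot 58 mm across, flat top with a round mouth 40 mm across. Origin: centre of its underside; z up. About 160 g. The pieces of the stack only rest on one another, each foot on the flat top of the piece below.
- wheel: the dark iron banding wheel (it does not turn here, and is fixed): round top 150 mm across, 55 mm above the table, on which the stack stands at the start, not exactly in the centre. Origin: on its axis, at table height; z up.
- ring_setter: the small ring for the lid, cream fireclay, fixed to the table: 52 mm across, with a 20 mm hole, 10 mm tall. Origin: centre of its underside, at table height; z up, top face at 10 mm.
- stilt: the three-armed stilt for the upper tier, cream fireclay, fixed to the table: three flat arms 12 mm wide reaching 42 mm from the centre, 120 degrees apart, 10 mm tall. Origin: at the centre where the arms meet, at table height; z up, top face at 10 mm.
- square_setter: the square tile for the middle tier, cream fireclay, fixed to the table: 90 by 90 mm, 10 mm thick. Origin: centre of its underside, at table height; z up, top face at 10 mm.
- round_setter: the large round disc for the base tier, cream fireclay, fixed to the table: 96 mm across, 10 mm thick. Origin: centre of its underside, at table height; z up, top face at 10 mm.
- mug: a loose clay mug with a handle, 72 mm across, 80 mm tall, standing on the robot's left (+y) among the work; it is to be left alone. Origin: centre of its underside; its handle is towards its own +y. Other pots, tools and jars stand about: a 42 mm tall cup, 58 mm across, at about x 0.62, y 0; a round pot 88 mm tall, 90 mm across, at about x 0.60, y -0.34.
Things that resemble listed ones, but are neither listed nor needed, are in the scene too. What is shaped like the middle_tier but green is not meant. Leave any purple look-alike of the stilt alone.

How it is judged (in metres and radians):
On the way, in this order (a step that is already met when the one before it is completed fails the run):
1. the lid stands upright on the small ring, let go, while every piece below it still stands in the stack (within 30 mm of its start) (horizontal distance between lid and ring_setter below 0.012 m and z of lid in the frame of ring_setter between 0.005 and 0.015 m and angle between lid's own z axis and vertical below 0.12 rad and linear speed of lid below 0.03 m/s and contact force between the fingers and lid below 0.05 N and distance of each of upper_tier, middle_tier, base_tier from where it was at the start of the episode below 0.03 m), for 0.2 s.
2. the upper tier stands upright on the three-armed stilt, let go, while every piece below it still stands in the stack (within 30 mm of its start) (horizontal distance between upper_tier and stilt below 0.012 m and z of upper_tier in the frame of stilt between 0.005 and 0.015 m and angle between upper_tier's own z axis and vertical below 0.12 rad and linear speed of upper_tier below 0.03 m/s and contact force between the fingers and upper_tier below 0.05 N and distance of each of middle_tier, base_tier from where it was at the start of the episode below 0.03 m), for 0.2 s.
3. the middle tier stands upright on the square tile, let go, while every piece below it still stands in the stack (within 30 mm of its start) (horizontal distance between middle_tier and square_setter below 0.012 m and z of middle_tier in the frame of square_setter between 0.005 and 0.015 m and angle between middle_tier's own z axis and vertical below 0.12 rad and linear speed of middle_tier below 0.03 m/s and contact force between the fingers and middle_tier below 0.05 N and distance of base_tier from where it was at the start of the episode below 0.03 m), for 0.2 s.
4. the base tier stands upright on the large round disc, let go (horizontal distance between base_tier and round_setter below 0.012 m and z of base_tier in the frame of round_setter between 0.005 and 0.015 m and angle between base_tier's own z axis and vertical below 0.12 rad and linear speed of base_tier below 0.03 m/s and contact force between the fingers and base_tier below 0.05 N), for 0.2 s.
At the end, for the whole second after the job is handed in: The lid stands on the small ring, the upper tier on the stilt, the middle tier on the square tile and the base tier on the large round disc: each within 12 mm of its centre (horizontally), resting on its top face (underside within 5 mm of it), tilted less than 0.12 rad, released and at rest (all of step 4 and horizontal distance between lid and ring_setter below 0.012 m and z of lid in the frame of ring_setter between 0.005 and 0.015 m and angle between each of lid, upper_tier, middle_tier's own z axis and vertical below 0.12 rad and linear speed of each of lid, upper_tier, middle_tier below 0.03 m/s and contact force between the fingers and lid below 0.05 N and horizontal distance between upper_tier and stilt below 0.012 m and z of upper_tier in the frame of stilt between 0.005 and 0.015 m and contact force between the fingers and upper_tier below 0.05 N and horizontal distance between middle_tier and square_setter below 0.012 m and z of middle_tier in the frame of square_setter between 0.005 and 0.015 m and contact force between the fingers and middle_tier below 0.05 N); the robot touches nothing.
It fails at once if the lid is dropped or thrown (moves faster than 0.6 m/s out of the fingers, a fall of about 2 cm) (linear speed of lid above 0.6 m/s and contact force between the fingers and lid below 0.05 N).
It fails at once if the upper tier is dropped or thrown (moves faster than 0.6 m/s out of the fingers, a fall of about 2 cm) (linear speed of upper_tier above 0.6 m/s and contact force between the fingers and upper_tier below 0.05 N).
It fails at once if the middle tier is dropped or thrown (moves faster than 0.6 m/s out of the fingers, a fall of about 2 cm) (linear speed of middle_tier above 0.6 m/s and contact force between the fingers and middle_tier below 0.05 N).
It fails at once if the base tier is dropped or thrown (moves faster than 0.6 m/s out of the fingers, a fall of about 2 cm) (linear speed of base_tier above 0.6 m/s and contact force between the fingers and base_tier below 0.05 N).
It fails at once if the mug is shifted by more than 20 mm or tipped over (distance of mug from where it was at the start of the episode above 0.02 m or angle between mug's own z axis and vertical above 0.3 rad).
It also fails if it takes over 128 s, if anything falls off the work surface, if the arm or the gripper's body presses on something with over 40 N, if the wrist force passes 120 N, or if a joint passes its speed limit or range.

## Working session

There is one attempt and no reset: what is moved stays moved. The work goes in short steps, Python scripts to look and compute and a tool call to move; the robot and the scene stay as the last step left them, time stands still between calls to the robot, and variables do not carry over. Pictures are saved under pics/ and viewed, and the job is handed in when it is done.

Besides the shell and the picture viewer there is one more tool, called after "Request:" in YAML: its name, and indented under it one key for each argument. servo_tool: Moves the arm, as the interface text tells. Its arguments: {"type":"object","properties":{"motion":{"type":"array","items":{"type":"array","items":{"type":"array","items":{"type":"number"}}}},"gripper":{"type":"number"},"newtons":{"type":"number"}},"required":["motion"]}

```bash
mkdir -p pics; python3 - <<'E'
from workcell import bot
import cv2,pickle
o=bot.get_obs();print(o)
for n in("side","top"):
    p=bot.camera(n);cv2.imwrite(f"pics/{n}0.png",p["color"][:,:,::-1]);pickle.dump(p,open(f"{n}0.pkl","wb"))
    print(n,p["fx"],p["cx"],p["cy"],p["R"],p["t"])
    for l in["lid","upper_tier","middle_tier","base_tier","wheel","ring_setter","stilt","square_setter","round_setter","mug"]:
        print(l,[([round(v) for v in d["rect"]],round(d["confidence"],2)) for d in bot.look_for(p,l)])
print(bot.get_obs()["time"])
E
```

```text
{'time': 0.0, 'q': array([-7.44251547e+01,  5.01323619e+00,  1.00340291e+01,  9.51003012e+01,
       -1.21037356e-03,  9.00003380e+01]), 'qd': array([-0.0120267 , -0.00787736,  0.00737183,  0.06779007,  0.09661461,
       -0.03547704]), 'joint_efforts': array([ 1.35141348e-03, -5.20400620e+01,  4.64796853e+01,  1.67515530e-02,
        1.65986648e-05,  8.98077388e-06]), 'ee_pos': array([ 0.1476119 , -0.5296049 ,  0.24955876]), 'tcp_rot': array([-1.79920492e+02,  1.21084137e-03,  1.55745090e+01]), 'wrist_force': array([0.03952961, 0.51986197, 0.08949922]), 'torque': array([-0.02388507,  0.02265895,  0.03785946]), 'opening': 0.08583683042218954}
side 417.1210860259649 315.8636430102875 197.01801840951987 [[ 0.879784   -0.47512402 -0.01540408]
 [-0.37459186 -0.67295028 -0.63782353]
 [ 0.2926791   0.56691718 -0.77002848]] [-0.51923861  0.26930583  1.17664644]
lid []
upper_tier [([263, 202, 47, 40], 0.71)]
middle_tier [([274, 153, 18, 19], 0.71), ([269, 200, 21, 14], 0.62)]
base_tier [([275, 204, 20, 24], 0.63)]
wheel [([260, 201, 52, 43], 0.56), ([337, 226, 21, 22], 0.42)]
ring_setter [([
[... 367 characters left out ...]
5e-04]
 [-9.93092742e-01 -1.51006671e-02 -1.16356242e-01]
 [ 1.16334615e-01  2.30583375e-03 -9.93207401e-01]] [-0.04967852  0.56224517  1.28346371]
lid [([303, 226, 12, 14], 0.42)]
upper_tier [([298, 218, 20, 25], 0.54)]
middle_tier [([200, 183, 28, 22], 0.75), ([297, 224, 23, 17], 0.7), ([159, 161, 35, 50], 0.35), ([350, 167, 26, 24], 0.25)]
base_tier [([297, 222, 25, 25], 0.51)]
wheel [([282, 203, 60, 63], 0.92)]
ring_setter [([245, 163, 25, 15], 0.76)]
stilt [([348, 164, 27, 27], 0.83), ([463, 134, 33, 30], 0.75)]
square_setter [([379, 231, 41, 43], 0.97), ([246, 162, 25, 22], 0.61)]
round_setter [([189, 235, 40, 36], 0.77)]
mug [([160, 163, 31, 44], 0.84), ([380, 234, 38, 41], 0.33)]
1.1
```

```bash
python3 - <<'E'
import cv2
s=cv2.imread("pics/side0.png");t=cv2.imread("pics/top0.png")
cv2.imwrite("pics/s1.png",cv2.resize(s[110:340,190:480],None,fx=2.6,fy=2.6,interpolation=cv2.INTER_CUBIC))
cv2.imwrite("pics/t1.png",cv2.resize(t[110:300,140:520],None,fx=2.1,fy=2.1,interpolation=cv2.INTER_CUBIC))
E
```

```text
(no output)
```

View pics/side0.png

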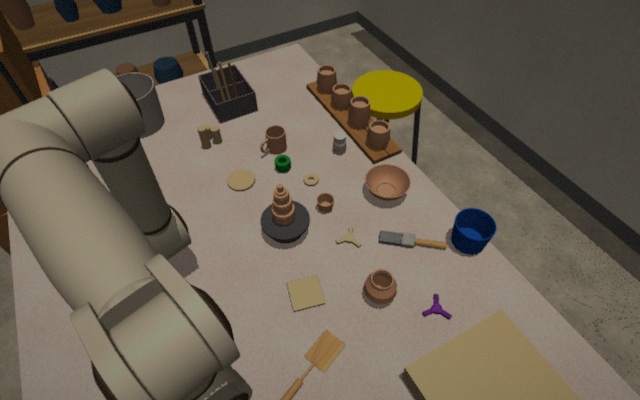

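View pics/s1.png

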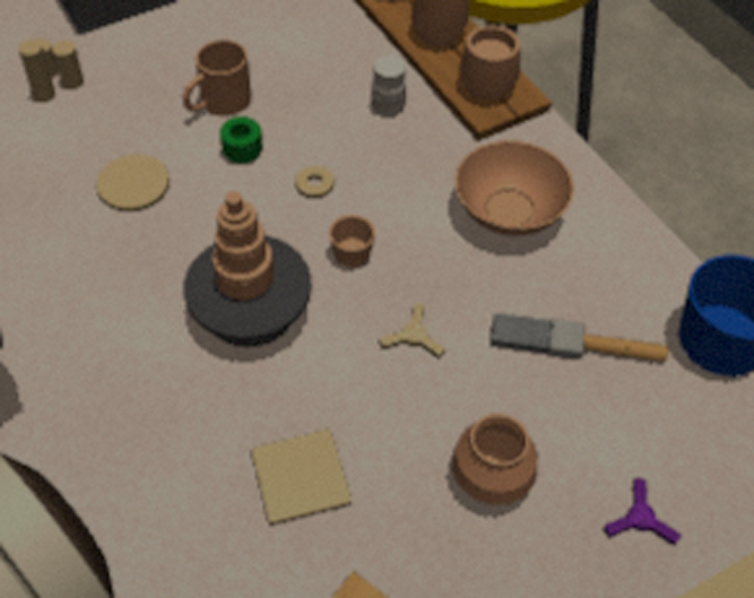

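View pics/t1.png

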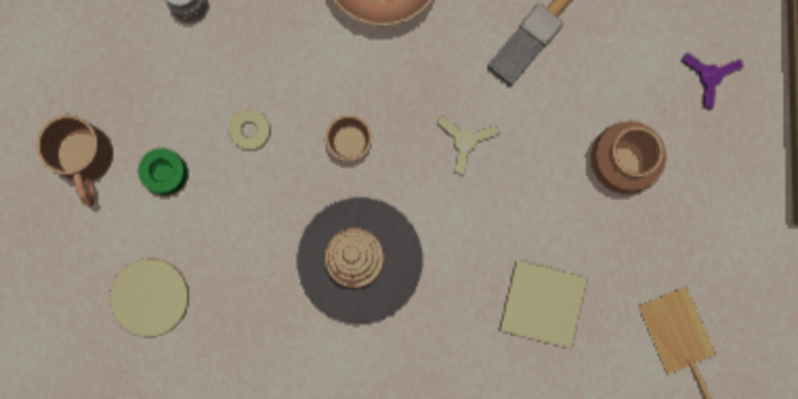

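View pics/top0.png

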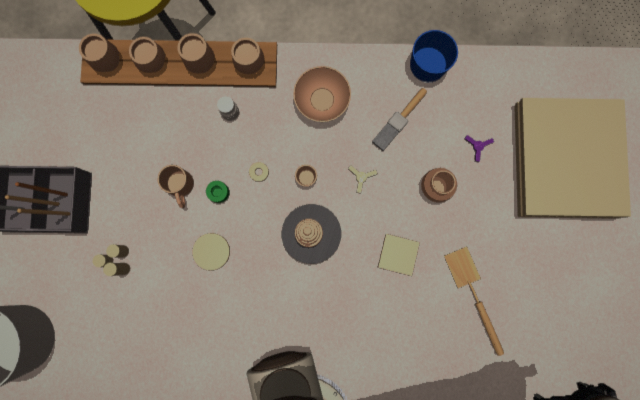

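```bash
cat > h.py <<'E'
import numpy as np,cv2,pickle
from scipy.optimize import minimize
def proj(p,X):
    c=X@p["R"].T+p["t"]; return np.c_[p["fx"]*c[:,0]/c[:,2]+p["cx"],p["fy"]*c[:,1]/c[:,2]+p["cy"]]
def circ(x,y,z,r,n=48):
    a=np.linspace(0,2*np.pi,n,endpoint=False);return np.c_[x+r*np.cos(a),y+r*np.sin(a),np.full(n,z)]
def sil(p,parts,roi,S=8):
    x0,y0,x1,y1=roi;m=np.zeros(((y1-y0)*S,(x1-x0)*S),np.uint8)
    for P in parts:
        uv=(proj(p,P)-[x0-.5,y0-.5])*S-0.5   # pixel centre at integer
        h=cv2.convexHull(np.round(uv*16).astype(np.int32)); cv2.fillConvexPoly(m,h,255,shift=4)
    return cv2.resize(m,(x1-x0,y1-y0),interpolation=cv2.INTER_AREA)/255.
def ray(p,u,v):
    d=p["R"].T@np.array([(u-p["cx"])/p["fx"],(v-p["cy"])/p["fy"],1]);return -p["R"].T@p["t"],d
def onz(p,u,v,z):
    c,d=ray(p,u,v);return c+d*(z-c[2])/d[2]
def tri(p,a,q,b):
    (c1,d1),(c2,d2)=ray(p,*a),ray(q,*b)
    s=np.linalg.lstsq(np.c_[d1,-d2],c2-c1,rcond=None)[0]
    A,B=c1+s[0]*d1,c2+s[1]*d2
    return (A+B)/2,np.linalg.norm(A-B)
E
cat > m.py <<'E'
from h import *
T,S=pickle.load(open("top0.pkl","rb")),pickle.load(open("side0.pkl","rb"))
def mask(p,roi,kind):
    x0,y0,x1,y1=roi;c=p["color"][y0:y1,x0:x1].astype(float);r,g,b=c[...,0],c[...,1],c[...,2]
    if kind=="cream": m=((g-b)/(r+1)>0.15)
    else: m=((r-b)/(r+1)>0.30)&(r>70)
    m=m.astype(np.uint8)
    n,l,st,ce=cv2.connectedComponentsWithStats(m); k=1+np.argmax(st[1:,4]); return (l==k).astype(float)
rois={"ring":((245,160,275,186),(298,168,326,192)),"stilt":((343,160,382,197),(332,222,366,252)),
"square":((374,228,424,280),(284,272,330,314)),"round":((186,228,236,276),(222,164,260,194))}
for k,(rt,rs) in rois.items():
    mt,ms=mask(T,rt,"cream"),mask(S,rs,"cream")
    ct=[np.average(np.nonzero(mt)[1])+rt[0],np.average(np.nonzero(mt)[0])+rt[1]]
    cs=[np.average(np.nonzero(ms)[1])+rs[0],np.average(np.nonzero(ms)[0])+rs[1]]
    X,e=tri(T,ct,S,cs)
    print(k,np.round(ct,1),np.round(cs,1),int(mt.sum()),int(ms.sum()),"tri",np.round(X*1e3,1),"gap",round(e*1e3,1),
      "top@10",np.round(onz(T,*ct,.01)[:2]*1e3,1),"side@9",np.round(onz(S,*cs,.009)[:2]*1e3,1))
# stack
rt,rs=(280,208,345,265),(255,180,312,242)
R={"T":(T,rt),"S":(S,rs)}
def parts(x,y,z):
    P=[]
    for r0,r,h,f in((.029,.034,.046,0),(.025,.028,.040,.046),(.019,.022,.034,.086),):
        P.append(np.r_[circ(x,y,z+f,r0),circ(x,y,z+f+.006,r)]);P.append(np.r_[circ(x,y,z+f+.006,r),circ(x,y,z+f+h,r)])
    P.append(np.r_[circ(x,y,z+.12,.016),circ(x,y,z+.128,.016)]);P.append(np.r_[circ(x,y,z+.128,.009),circ(x,y,z+.148,.009)])
    return P
M={k:mask(p,r,"clay") for k,(p,r) in R.items()}
for k in M: cv2.imwrite(f"pics/m{k}.png",cv2.resize(M[k]*255,None,fx=6,fy=6,interpolation=0))
def cost(v,ks):
    return sum(np.abs(sil(R[k][0],parts(v[0],v[1],v[2] if len(v)>2 else .055),R[k][1])-M[k]).sum() for k in ks)
x0=onz(T,308,232,.15)
for ks in("T","S","TS"):
    r=minimize(cost,x0[:2],args=(ks,),method="Nelder-Mead",options=dict(initial_simplex=[x0[:2],x0[:2]+[.02,0],x0[:2]+[0,.02]]));print(ks,r.x*1e3,r.fun)
i=np.r_[r.x,.055]
r=minimize(cost,i,args=("TS",),method="Nelder-Mead",options=dict(initial_simplex=[i,i+[.01,0,0],i+[0,.01,0],i+[0,0,.01]]));print("free z",r.x*1e3,r.fun,M["T"].sum(),M["S"].sum())
E
python3 m.py
python3 - <<'E'
import cv2
s=cv2.imread("pics/side0.png");t=cv2.imread("pics/top0.png")
a=cv2.resize(s[175:250,250:325],(400,400),interpolation=cv2.INTER_CUBIC);b=cv2.resize(t[195:270,275:350],(400,400),interpolation=cv2.INTER_CUBIC)
cv2.imwrite("pics/crop.png",cv2.hconcat([a,b]))
import numpy as np
a=cv2.resize(cv2.imread("pics/mT.png"),(390,342));b=cv2.resize(cv2.imread("pics/mS.png"),(342,342));cv2.imwrite("pics/mm.png",cv2.hconcat([a,b]))
E
```

```text
ring [258.3 171.3] [310.6 179.4] 255 138 tri [638.3 128.6   6.4] gap 1.4 top@10 [637.  128.4] side@9 [637.9 126.3]
stilt [361.1 176.5] [348.8 238.3] 220 180 tri [ 628.4 -141.6    4.4] gap 0.3 top@10 [ 627.4 -141.1] side@9 [ 626.8 -144.2]
square [398.3 254.4] [305.3 292.8] 1217 989 tri [ 426.8 -239.     5.4] gap 1.5 top@10 [ 426.  -238.1] side@9 [ 426.8 -240.9]
round [210.6 251.2] [240.6 179.6] 1085 487 tri [427.5 245.5   6.1] gap 1.5 top@10 [426.7 244.8] side@9 [427.6 242.6]
T [474.3063221   -7.79173305] 79.58823529411765
S [477.67677114  -3.89703164] 267.73333333333335
TS [475.02800901  -7.99799906] 359.4705882352941
free z [475.02800901  -7.99799906  55.        ] 359.4705882352941 571.0 494.0[ WARN:0@1.416] global loadsave.cpp:1063 imwrite_ Unsupported depth image for selected encoder is fallbacked to CV_8U.
```

View pics/crop.png

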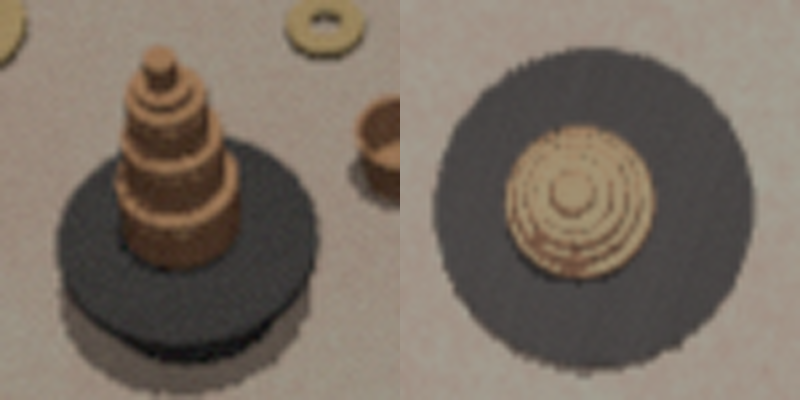

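View pics/mm.png

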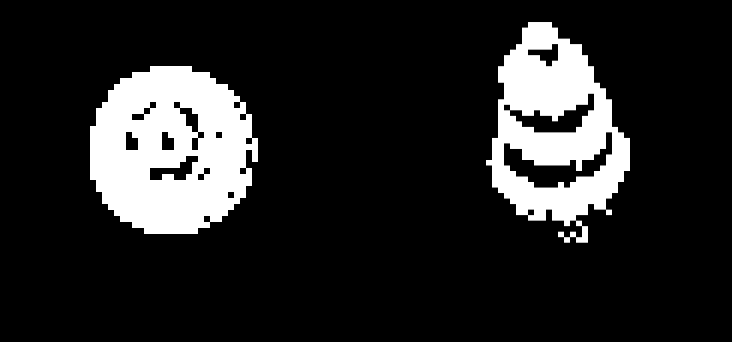

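```bash
sed -i 's/m=((r-b)\/(r+1)>0.30)&(r>70)/m=((r-b)\/(r+1)>0.27)\&(r>45); m=cv2.morphologyEx(m.astype(np.uint8),cv2.MORPH_CLOSE,np.ones((5,5)))/' m.py; python3 m.py | tail -4
cat >> m.py <<'E'
v=r.x
ims=[]
for k in "TS":
    p,ro=R[k];e=(np.abs(sil(p,parts(*v),ro)-M[k])*255).astype(np.uint8);ims.append(cv2.resize(np.hstack([(M[k]*255).astype(np.uint8),e]),(700,280),interpolation=0))
cv2.imwrite("pics/fit.png",np.vstack(ims))
# wheel
for k,p,ro in(("T",T,(275,198,350,270)),("S",S,(250,190,322,250))):
    x0,y0,x1,y1=ro;c=p["color"][y0:y1,x0:x1].astype(int)
    print(k,c.sum(2)[::8,::8].tolist()[4])
E
python3 m.py | tail -2
```

```text
T [474.34872599  -7.97932321] 23.454901960784312
S [475.40039115  -7.92977358] 33.9921568627451
TS [474.79615176  -8.09499709] 61.31372549019608
free z [474.79726064  -8.09093686  54.97362609] 61.27058823529411 634.0 750.0
T [456, 210, 219, 398, 415, 406, 226, 215, 207, 454]
S [416, 416, 169, 120, 140, 137, 165, 171, 418][ WARN:0@0.691] global loadsave.cpp:1063 imwrite_ Unsupported depth image for selected encoder is fallbacked to CV_8U.
[ WARN:0@0.639] global loadsave.cpp:1063 imwrite_ Unsupported depth image for selected encoder is fallbacked to CV_8U.
```

View pics/fit.png

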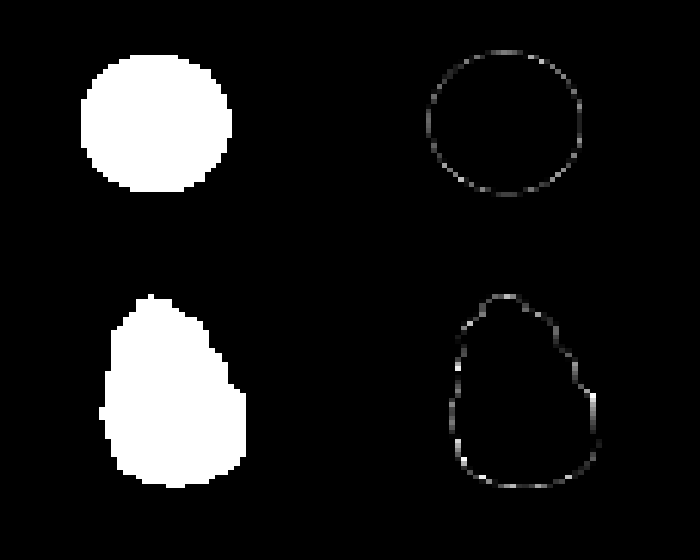

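Request:
servo_tool:
  motion:
    - [[0,0,0,0,0,0.136],[0,0,0,0,0,0.136],[15,-24,0,0,0,0],[25,-40,0,0,0,0],[25,-40,0,0,0,0]]
  gripper: 40
  newtons: 20

```text
time: 1.6
ee_pos: [0.2129, -0.4248, 0.2499]
tcp_rot: [-180.0, 0.0, -0.1]
wrist_force: [0.9, -1.1, 0.8]
opening: 0.0398
```

Request:
servo_tool:
  motion:
    - [[25,-40,0,0,0,0],[25,-40,0,0,0,0],[25,-40,0,0,0,0],[25,-40,0,0,0,0],[25,-40,0,0,0,0]]

```text
time: 2.1
ee_pos: [0.3383, -0.2242, 0.2505]
tcp_rot: [180.0, -0.0, -0.0]
wrist_force: [0.6, -2.0, -0.3]
opening: 0.0402
```

Request:
servo_tool:
  motion:
    - [[25,-40,0,0,0,0],[25,-40,0,0,0,0],[25,-40,0,0,0,0],[25,-40,0,0,0,0],[20,-30,0,0,0,0]]

```text
time: 2.6
ee_pos: [0.4586, -0.0334, 0.2504]
tcp_rot: [-180.0, -0.0, 0.1]
wrist_force: [0.2, -1.5, 0.6]
opening: 0.0401
```

Request:
servo_tool:
  motion:
    - [[10,-15,0,0,0,0],[6,-10,0,0,0,0],[0,0,10,0,0,0],[0,0,5,0,0,0],[0,0,0,0,0,0]]

```text
time: 3.1
ee_pos: [0.4729, -0.0117, 0.2342]
tcp_rot: [180.0, 0.1, -0.1]
wrist_force: [-1.4, -0.0, 0.2]
opening: 0.0402
```

```bash
cat > look.py <<'E'
import sys,cv2
from workcell import bot
import pickle,numpy as np
n=sys.argv[1];a=[int(v) for v in sys.argv[2:10]]
o=bot.get_obs();print(o["time"],o["ee_pos"].round(4),o["wrist_force"].round(1),o["opening"].round(4))
P=[]
for c,(x,y,w,h) in(("side",a[:4]),("top",a[4:])):
    p=bot.camera(c);pickle.dump(p,open(f"{c}_{n}.pkl","wb"))
    P.append(cv2.resize(p["color"][y:y+h,x:x+w,::-1],(400,int(400*h/w)),interpolation=cv2.INTER_CUBIC))
m=max(p.shape[0] for p in P)
cv2.imwrite(f"pics/{n}.png",np.hstack([cv2.copyMakeBorder(p,0,m-p.shape[0],0,0,0) for p in P]))
E
python3 look.py a 230 130 100 120 260 180 100 100
```

```text
Traceback (most recent call last):
  File "look.py", line 5, in <module>
    o=bot.get_obs();print(o["time"],o["ee_pos"].round(4),o["wrist_force"].round(1),o["opening"].round(4))
                                                                                   ^^^^^^^^^^^^^^^^^^
AttributeError: 'float' object has no attribute 'round'
```

```bash
sed -i 's/o\["opening"\].round(4)/round(o["opening"],4)/' look.py
python3 look.py a 230 130 100 120 260 180 100 100
```

```text
3.1 [ 0.4729 -0.0117  0.2342] [-1.4 -0.   0.2] 0.0402
```

View pics/a.png

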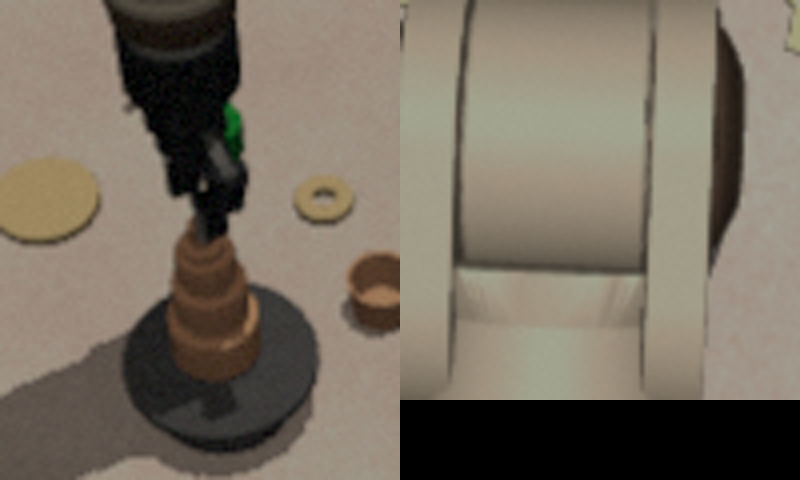

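Request:
servo_tool:
  motion:
    - [[0,0,0,0,0,0]]

```text
time: 3.3
ee_pos: [0.4736, -0.0115, 0.2356]
tcp_rot: [180.0, -0.0, -0.1]
wrist_force: [0.4, -0.3, 0.3]
opening: 0.0396
```

Request:
servo_tool:
  motion:
    - [[1,-3.5,0,0,0,0],[0,0,10,0,0,0],[0,0,10,0,0,0],[0,0,8,0,0,0],[0,0,0,0,0,0]]

```text
time: 3.8
ee_pos: [0.4741, -0.0073, 0.2055]
tcp_rot: [-180.0, 0.1, -0.0]
wrist_force: [0.5, -0.1, -0.0]
opening: 0.0399
```

```bash
python3 look.py b 240 150 80 80 260 180 100 100
```

```text
3.8 [ 0.4741 -0.0073  0.2055] [ 0.5 -0.1 -0. ] 0.0399
```

View pics/b.png

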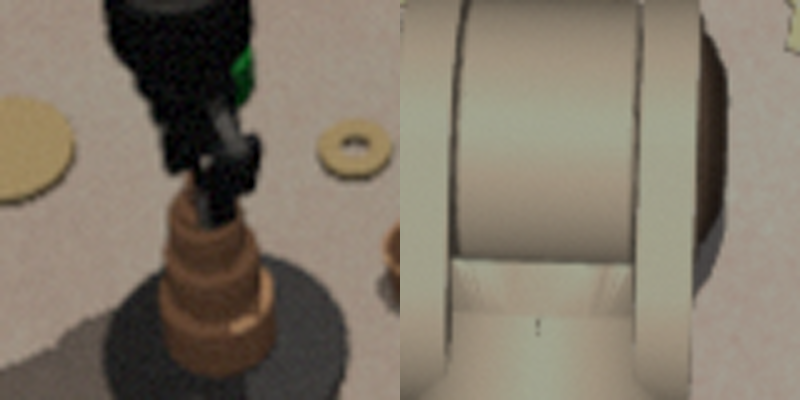

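Request:
servo_tool:
  motion:
    - [[0,0,0,0,0,0],[0,0,0,0,0,0],[0,0,0,0,0,0]]
  gripper: 24

```text
time: 4.2
ee_pos: [0.4749, -0.0074, 0.2076]
tcp_rot: [180.0, -0.0, -0.0]
wrist_force: [0.1, -0.8, -0.7]
opening: 0.0239
```

Request:
servo_tool:
  motion:
    - [[0,0,0,0,0,0],[0,0,0,0,0,0],[0,0,0,0,0,0],[0,0,0,0,0,0]]
  gripper: 10
  newtons: 25

```text
time: 4.6
ee_pos: [0.4749, -0.0074, 0.2076]
tcp_rot: [180.0, -0.0, -0.0]
wrist_force: [0.2, -0.6, 2.8]
opening: 0.0169
```

```bash
python3 look.py c 240 150 80 80 260 180 100 100
```

```text
4.6 [ 0.4749 -0.0074  0.2076] [ 0.2 -0.6  2.8] 0.0169
```

View pics/c.png

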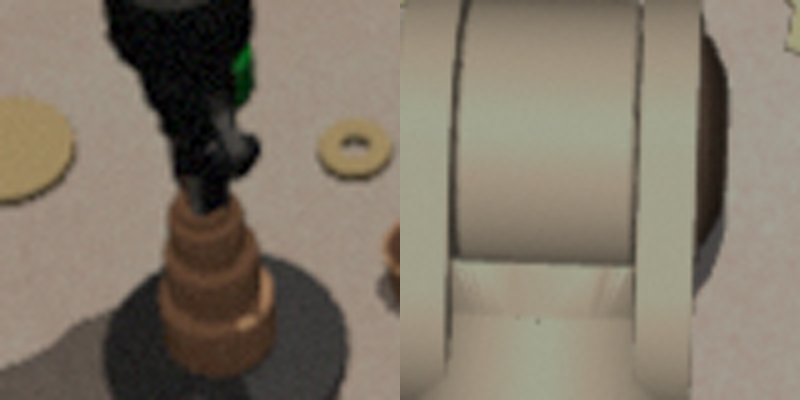

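Request:
servo_tool:
  motion:
    - [[0,0,-3,0,0,0],[0,0,-8,0,0,0],[0,0,-15,0,0,0],[0,0,-15,0,0,0],[0,0,-8,0,0,0]]

```text
time: 5.2
ee_pos: [0.475, -0.0073, 0.2578]
tcp_rot: [-180.0, -0.1, -0.0]
wrist_force: [0.2, -0.2, -0.2]
opening: 0.0165
```

```bash
python3 look.py d 230 120 100 100 260 180 100 100
```

```text
5.2 [ 0.475  -0.0073  0.2578] [ 0.2 -0.2 -0.2] 0.0165
```

View pics/d.png

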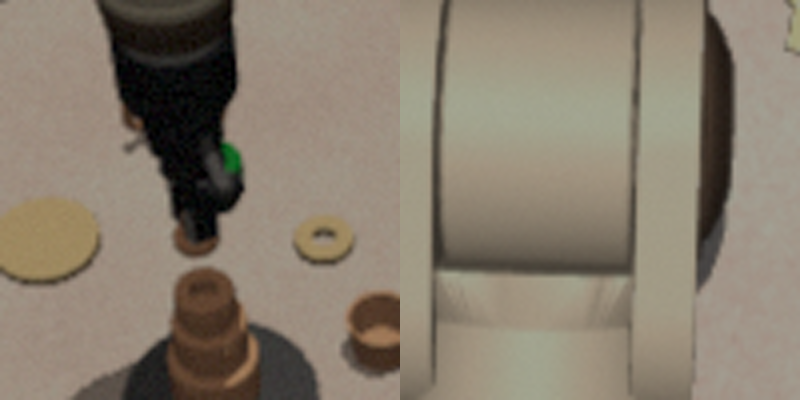

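Request:
servo_tool:
  motion:
    - [[12,-10,0,0,0,0],[24,-20,0,0,0,0],[35,-29,0,0,0,0],[35,-29,0,0,0,0],[30,-25,10,0,0,0]]

```text
time: 5.8
ee_pos: [0.6121, 0.0597, 0.2473]
tcp_rot: [-177.8, -0.0, 4.6]
wrist_force: [-0.3, -0.5, -0.3]
opening: 0.0166
```

Request:
servo_tool:
  motion:
    - [[18,-15,20,0,0,0],[8,-7,30,0,0,0],[0,0,35,0,0,0],[0,0,30,0,0,0],[0,0,15,0,0,0]]

```text
time: 6.3
ee_pos: [0.6334, 0.0767, 0.1143]
tcp_rot: [-177.3, 0.3, 5.8]
wrist_force: [0.7, 0.5, -0.3]
opening: 0.0169
```

Request:
servo_tool:
  motion:
    - [[0,0,0,0,0,0],[0,0,0,0,0,0]]

```text
time: 6.5
ee_pos: [0.6349, 0.0764, 0.1197]
tcp_rot: [-177.3, -0.0, 5.8]
wrist_force: [0.8, 0.8, 0.1]
opening: 0.0166
```

```bash
python3 look.py e 260 110 100 100 220 130 80 80
```

```text
6.5 [0.6349 0.0764 0.1197] [0.8 0.8 0.1] 0.0166
```

View pics/e.png

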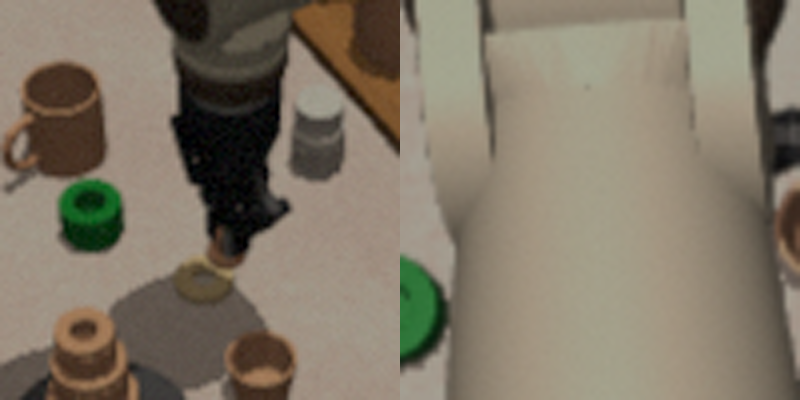

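```bash
cat > go.py <<'E'
import sys,numpy as np
from scipy.spatial.transform import Rotation as Ro
from workcell import bot
o=bot.get_obs();R=Ro.from_euler("xyz",o["tcp_rot"],degrees=True);D=Ro.from_euler("xyz",[180,0,0],degrees=True)
print("q",o["q"].round(1),"pos",o["ee_pos"].round(4),"rot",o["tcp_rot"].round(2))
print("turn",(R.inv()*D).as_rotvec().round(3))
t=np.array([float(v) for v in sys.argv[1:4]])
d=t-o["ee_pos"]*1e3
print("shift cur",R.inv().apply(d).round(1),"shift after turn",D.inv().apply(d).round(1))
E
python3 go.py 637.5 128 80
```

```text
q [  5.7  16.6   9.1  82.4   2.7 179.9] pos [0.6354 0.0763 0.1209] rot [-1.7731e+02 -1.4000e-01  5.7800e+00]
turn [-0.047 -0.     0.101]
shift cur [  7.2 -49.2  43.3] shift after turn [  2.1 -51.7  40.9]
```

Request:
servo_tool:
  motion:
    - [[0,0,0,-0.047,0,0],[0,0,0,0,0,-0.1],[0,0,0,0,0,-0.147],[0,0,0,0,0,-0.147],[0,0,0,0,0,-0.147]]

```text
time: 7.1
ee_pos: [0.6359, 0.0709, 0.1208]
tcp_rot: [-179.9, -0.2, 37.7]
wrist_force: [0.3, -0.3, -0.8]
opening: 0.0166
```

Request:
servo_tool:
  motion:
    - [[0,0,0,0,0,-0.147],[0,0,0,0,0,-0.147],[0,0,0,0,0,-0.147],[0,0,0,0,0,-0.147],[0,0,0,0,0,-0.147]]

```text
time: 7.6
ee_pos: [0.6359, 0.0709, 0.1209]
tcp_rot: [179.9, -0.3, 79.8]
wrist_force: [0.2, -0.3, -0.3]
opening: 0.0168
```

```bash
sed -i 's/\[180,0,0\]/[180,0,90]/' go.py;python3 go.py 637.5 128 80
```

```text
q [  6.3  16.6   9.1  82.4   0.2 106.5] pos [0.6359 0.0709 0.1209] rot [179.93  -0.25  79.78]
turn [ 0.002 -0.004 -0.178]
shift cur [56.3 -8.6 41.1] shift after turn [57.1  1.6 40.9]
```

Finish the turn, then go over the ring, staying higher first.

Request:
servo_tool:
  motion:
    - [[0,0,0,0,-0.004,-0.09],[0,0,0,0,0,-0.088],[19,0.5,0,0,0,0],[23,0.6,10,0,0,0],[15,0.5,20,0,0,0]]

```text
time: 8.1
ee_pos: [0.6386, 0.1301, 0.0917]
tcp_rot: [179.8, -0.1, 89.5]
wrist_force: [-0.7, 0.9, 0.4]
opening: 0.0168
```

Request:
servo_tool:
  motion:
    - [[0,0,10,0,0,0],[0,0,0,0,0,0],[0,0,0,0,0,0]]

```text
time: 8.4
ee_pos: [0.6372, 0.1276, 0.0797]
tcp_rot: [-180.0, 0.0, 89.6]
wrist_force: [-1.0, 0.1, -0.4]
opening: 0.0167
```

```bash
python3 go.py 637.5 128 45; python3 look.py f 280 140 60 60 220 130 80 80
```

```text
q [ 11.3  18.7   7.2  78.6  -0.  101.7] pos [0.6372 0.1276 0.0797] rot [-1.7996e+02  1.0000e-02  8.9590e+01]
turn [-0.001  0.    -0.007]
shift cur [ 0.4  0.3 34.7] shift after turn [ 0.4  0.3 34.7]
8.4 [0.6372 0.1276 0.0797] [-1.   0.1 -0.4] 0.0167
```

View pics/f.png

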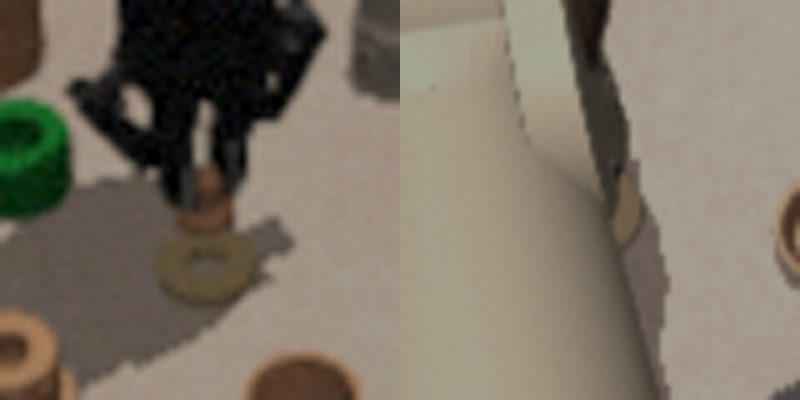

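Request:
servo_tool:
  motion:
    - [[0,0,10,0,0,0],[0,0,12,0,0,0],[0,0,7,0,0,0],[0,0,5,0,0,0],[0,0,0,0,0,0]]

```text
time: 9.0
ee_pos: [0.6364, 0.1277, 0.0436]
tcp_rot: [-179.8, 0.0, 89.6]
wrist_force: [0.1, -0.2, -0.9]
opening: 0.0165
```

Request:
servo_tool:
  motion:
    - [[0,0,0.7,0,0,0],[0,0,0.7,0,0,0],[0,0,0,0,0,0]]

```text
time: 9.3
ee_pos: [0.6371, 0.1279, 0.0438]
tcp_rot: [-180.0, 0.0, 89.6]
wrist_force: [0.2, -0.6, -0.2]
opening: 0.0168
```

```bash
python3 go.py 637.5 128 42;python3 look.py g 280 150 60 60 220 130 80 80
```

```text
q [ 11.3  19.5   4.2  74.8   0.  101.7] pos [0.6371 0.1279 0.0438] rot [-179.95    0.     89.64]
turn [-0.001  0.    -0.006]
shift cur [0.1 0.4 1.8] shift after turn [0.1 0.4 1.8]
9.3 [0.6371 0.1279 0.0438] [ 0.2 -0.6 -0.2] 0.0168
```

View pics/g.png

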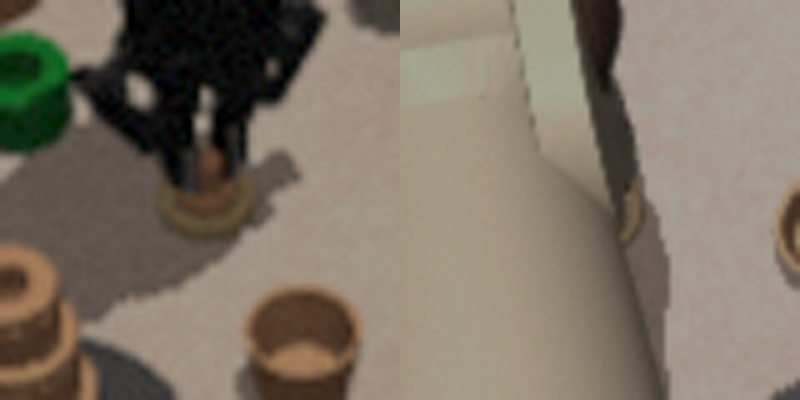

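Request:
servo_tool:
  motion:
    - [[0,0,0.6,0,0,0],[0,0,0.6,0,0,0],[0,0,0,0,0,0]]

```text
time: 9.7
ee_pos: [0.6371, 0.1279, 0.0426]
tcp_rot: [-180.0, 0.0, 89.6]
wrist_force: [-0.3, -0.1, 2.5]
opening: 0.0166
```

Request:
servo_tool:
  motion:
    - [[0,0,0.5,0,0,0],[0,0,0.5,0,0,0],[0,0,0,0,0,0]]

```text
time: 10.0
ee_pos: [0.6371, 0.1279, 0.0425]
tcp_rot: [-180.0, -0.0, 89.6]
wrist_force: [-2.6, 0.1, 10.0]
opening: 0.0167
```

Request:
servo_tool:
  motion:
    - [[0,0,-0.5,0,0,0],[0,0,-0.3,0,0,0]]

```text
time: 10.2
ee_pos: [0.6371, 0.1279, 0.0426]
tcp_rot: [-180.0, 0.0, 89.6]
wrist_force: [-0.8, -0.4, 3.1]
opening: 0.0165
```

Request:
servo_tool:
  motion:
    - [[0,0,0,0,0,0],[0,0,0,0,0,0],[0,0,0,0,0,0],[0,0,0,0,0,0]]
  gripper: 40

```text
time: 10.6
ee_pos: [0.6368, 0.1278, 0.0417]
tcp_rot: [-179.9, 0.0, 89.6]
wrist_force: [-0.4, 0.5, -0.5]
opening: 0.0402
```

Request:
servo_tool:
  motion:
    - [[0,0,-5,0,0,0],[0,0,-15,0,0,0],[0,0,-30,0,0,0],[0,0,-45,0,0,0],[0,0,-45,0,0,0]]

```text
time: 11.1
ee_pos: [0.6367, 0.1278, 0.1847]
tcp_rot: [-179.9, 0.0, 89.6]
wrist_force: [0.4, 0.4, 0.6]
opening: 0.04
```

```bash
python3 go.py 474.8 -8.1 210; python3 look.py h 270 140 70 70 220 130 80 80
```

```text
q [ 11.3  18.2  18.1  90.    0.  101.7] pos [0.6367 0.1278 0.1847] rot [-1.7994e+02  1.0000e-02  8.9640e+01]
turn [-0.001  0.    -0.006]
shift cur [-136.9 -161.1  -25.1] shift after turn [-135.9 -161.9  -25.3]
11.1 [0.6367 0.1278 0.1847] [0.4 0.4 0.6] 0.04
```

View pics/h.png

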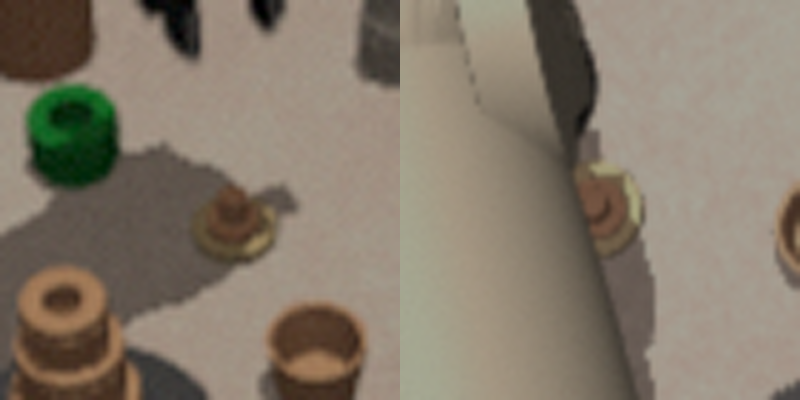

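Request:
servo_tool:
  motion:
    - [[-5,-6,-15,0,0,0],[-20,-24,-10,0,0,0],[-30,-36,0,0,0,0],[-30,-36,0,0,0,0],[-30,-36,0,0,0,0]]
  gripper: 62

```text
time: 11.7
ee_pos: [0.4962, 0.0127, 0.2073]
tcp_rot: [-179.9, 0.0, 89.7]
wrist_force: [-0.1, -0.8, 1.4]
opening: 0.0619
```

Request:
servo_tool:
  motion:
    - [[-15,-18,0,0,0,0],[-6,-6,0,0,0,0],[0,0,0,0,0,0],[0,0,0,0,0,0]]

```text
time: 12.1
ee_pos: [0.4748, -0.0068, 0.2073]
tcp_rot: [-179.9, 0.0, 89.6]
wrist_force: [0.3, 0.4, -0.3]
opening: 0.062
```

```bash
python3 go.py 474.8 -8.1 168; python3 look.py i 240 150 80 80 220 130 80 80
python3 - <<'E'
from h import *
p=pickle.load(open("top_i.pkl","rb"));
# lid knob top & ring visible?
cv2.imwrite("pics/i2.png",cv2.resize(p["color"][150:200,230:290,::-1],(600,500),interpolation=cv2.INTER_CUBIC))
E
```

```text
q [-0.8 -5.9 -5.5 90.5 -0.  89.5] pos [ 0.4748 -0.0068  0.2073] rot [-179.93    0.     89.64]
turn [-0.001  0.    -0.006]
shift cur [-1.3  0.  39.3] shift after turn [-1.3 -0.  39.3]
12.1 [ 0.4748 -0.0068  0.2073] [ 0.3  0.4 -0.3] 0.062
```

View pics/i.png

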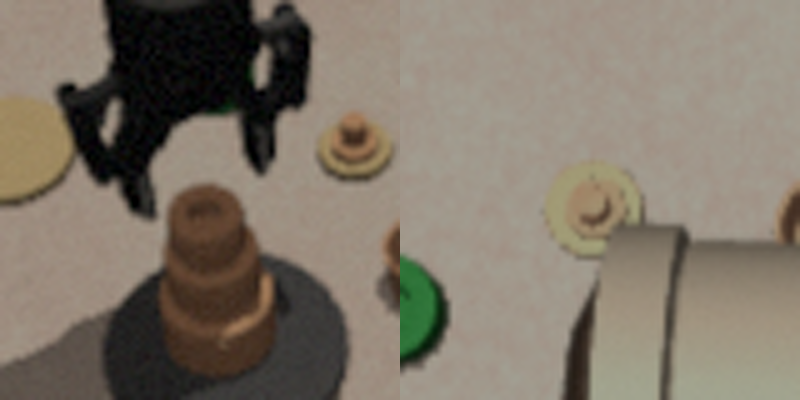

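View pics/i2.png

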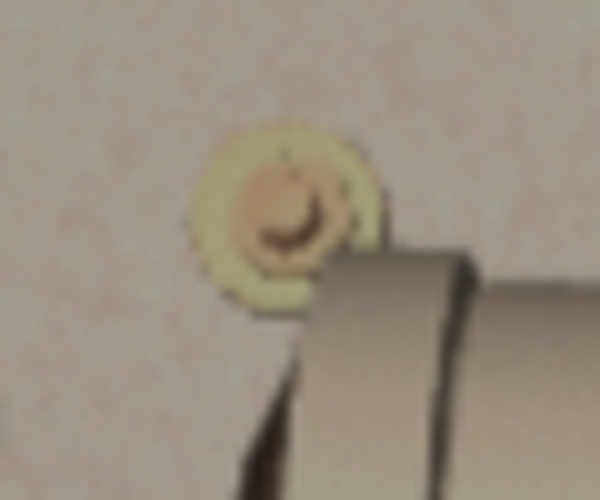

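Request:
servo_tool:
  motion:
    - [[-1.3,0,5,0,0,0],[0,0,14,0,0,0],[0,0,12,0,0,0],[0,0,8,0,0,0],[0,0,0,0,0,0]]

```text
time: 12.7
ee_pos: [0.4735, -0.0084, 0.1664]
tcp_rot: [-179.8, 0.0, 89.6]
wrist_force: [-0.4, 0.2, -0.5]
opening: 0.0622
```

Request:
servo_tool:
  motion:
    - [[0,0,0,0,0,0],[0,0,0,0,0,0],[0,0,0,0,0,0]]
  gripper: 50

```text
time: 13.0
ee_pos: [0.4745, -0.0084, 0.1688]
tcp_rot: [-180.0, 0.0, 89.6]
wrist_force: [-0.3, -0.3, 1.0]
opening: 0.0502
```

```bash
python3 go.py 474.8 -8.1 168; python3 look.py j 245 155 70 70 220 130 80 80
```

```text
q [ -1.   -6.2 -10.   86.2  -0.   89.4] pos [ 0.4745 -0.0084  0.1688] rot [-1.7997e+02  1.0000e-02  8.9640e+01]
turn [-0.     0.    -0.006]
shift cur [0.3 0.3 0.8] shift after turn [0.3 0.3 0.8]
13.0 [ 0.4745 -0.0084  0.1688] [-0.3 -0.3  1. ] 0.0502
```

View pics/j.png

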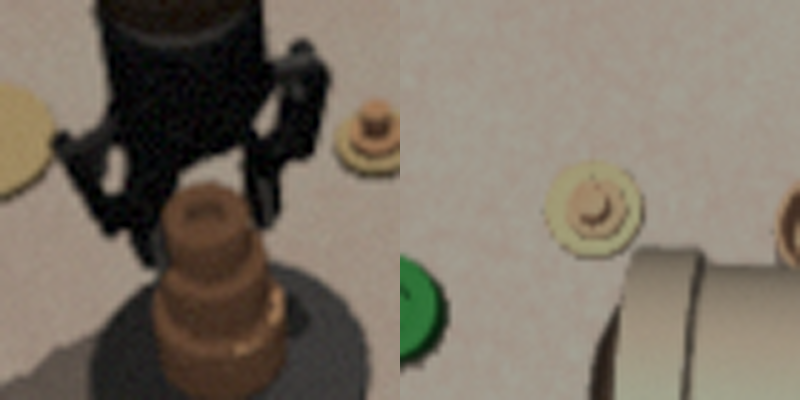

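Request:
servo_tool:
  motion:
    - [[0,0,0,0,0,0],[0,0,0,0,0,0],[0,0,0,0,0,0],[0,0,0,0,0,0]]
  gripper: 34
  newtons: 25

```text
time: 13.5
ee_pos: [0.4746, -0.0084, 0.1688]
tcp_rot: [-180.0, 0.0, 89.6]
wrist_force: [-0.2, 1.5, 5.2]
opening: 0.0434
```

Request:
servo_tool:
  motion:
    - [[0,0,-2,0,0,0],[0,0,-8,0,0,0],[0,0,-15,0,0,0],[0,0,-15,0,0,0],[0,0,-8,0,0,0]]

```text
time: 14.0
ee_pos: [0.4745, -0.0084, 0.2176]
tcp_rot: [-180.0, 0.0, 89.6]
wrist_force: [0.2, -0.1, -1.2]
opening: 0.0436
```

```bash
python3 go.py 627.5 -142 210; python3 look.py k 240 135 80 80 320 140 80 80
```

```text
q [-1.  -5.9 -4.3 91.6 -0.  89.4] pos [ 0.4745 -0.0084  0.2176] rot [-1.7997e+02  1.0000e-02  8.9640e+01]
turn [-0.     0.    -0.006]
shift cur [-132.6  153.8    7.6] shift after turn [-133.6  153.     7.6]
14.0 [ 0.4745 -0.0084  0.2176] [ 0.2 -0.1 -1.2] 0.0436
```

View pics/k.png

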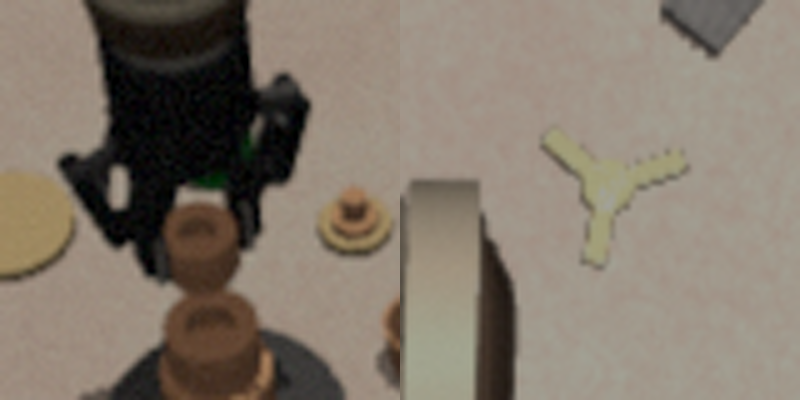

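Request:
servo_tool:
  motion:
    - [[-9,10,0,0,0,0],[-22,25,0,0,0,0],[-30,34,0,0,0,0],[-30,34,0,0,0,0],[-25,28,10,0,0,0]]

```text
time: 14.6
ee_pos: [0.6066, -0.1276, 0.2057]
tcp_rot: [-180.0, 0.0, 89.6]
wrist_force: [0.8, 0.7, -0.3]
opening: 0.0438
```

Request:
servo_tool:
  motion:
    - [[-13,15,20,0,0,0],[-5,6,35,0,0,0],[0,0,35,0,0,0],[0,0,25,0,0,0],[0,0,10,0,0,0]]

```text
time: 15.1
ee_pos: [0.6237, -0.1438, 0.0765]
tcp_rot: [-179.6, -0.1, 89.6]
wrist_force: [-0.0, 0.1, -0.1]
opening: 0.0439
```

Request:
servo_tool:
  motion:
    - [[0,0,5,0,0,0],[0,0,0,0,0,0],[0,0,0,0,0,0]]

```text
time: 15.4
ee_pos: [0.626, -0.1436, 0.0776]
tcp_rot: [180.0, 0.0, 89.6]
wrist_force: [0.5, -0.0, -0.6]
opening: 0.044
```

```bash
python3 go.py 627 -142.5 40; python3 look.py l 315 190 70 70 320 140 80 80
```

```text
q [-12.9  17.6   5.6  78.   -0.   77.4] pos [ 0.626  -0.1436  0.0776] rot [1.7996e+02 4.0000e-02 8.9640e+01]
turn [ 0.001  0.001 -0.006]
shift cur [ 1.1  0.9 37.6] shift after turn [ 1.1  1.  37.6]
15.4 [ 0.626  -0.1436  0.0776] [ 0.5 -0.  -0.6] 0.044
```

View pics/l.png

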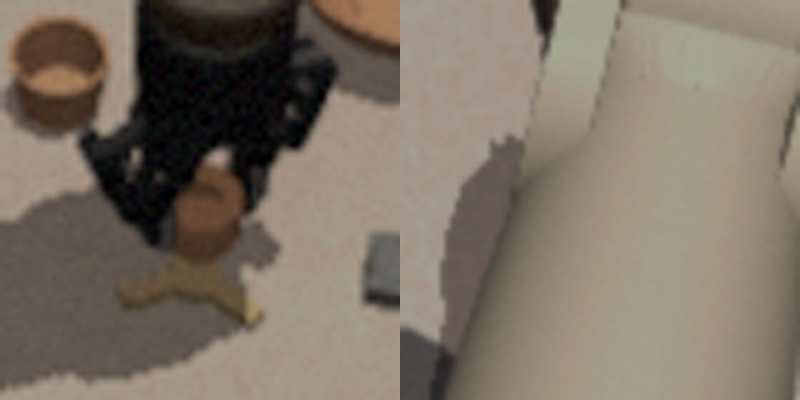

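Request:
servo_tool:
  motion:
    - [[1.1,0.9,8,0,0,0],[0,0,14,0,0,0],[0,0,10,0,0,0],[0,0,5,0,0,0],[0,0,1,0,0,0]]

```text
time: 16.0
ee_pos: [0.6255, -0.1421, 0.0379]
tcp_rot: [-179.9, -0.0, 89.6]
wrist_force: [-7.0, 1.7, 11.2]
opening: 0.0436
```

Request:
servo_tool:
  motion:
    - [[0,0,0,0,0,0],[0,0,0.6,0,0,0],[0,0,0.6,0,0,0],[0,0,0,0,0,0]]

```text
time: 16.4
ee_pos: [0.6258, -0.1422, 0.0378]
tcp_rot: [-179.9, 0.0, 89.6]
wrist_force: [-6.6, 2.2, 10.9]
opening: 0.0439
```

Request:
servo_tool:
  motion:
    - [[0,0,-0.5,0,0,0],[0,0,-0.5,0,0,0],[0,0,0,0,0,0]]

```text
time: 16.7
ee_pos: [0.6261, -0.1423, 0.0379]
tcp_rot: [-179.9, 0.0, 89.6]
wrist_force: [-3.7, 1.1, 4.2]
opening: 0.0437
```

```bash
python3 look.py m 315 200 70 70 320 140 80 80
```

```text
16.7 [ 0.6261 -0.1423  0.0379] [-3.7  1.1  4.2] 0.0437
```

View pics/m.png

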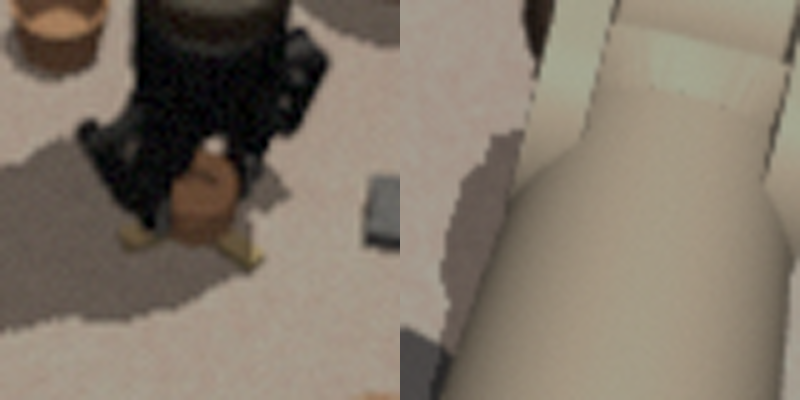

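Seated on the stilt. Relax a little more and release.

Request:
servo_tool:
  motion:
    - [[0,0,-0.4,0,0,0],[0,0,0,0,0,0]]

```text
time: 17.0
ee_pos: [0.6262, -0.1424, 0.038]
tcp_rot: [-179.9, 0.0, 89.6]
wrist_force: [0.4, 0.4, -0.3]
opening: 0.0438
```

Request:
servo_tool:
  motion:
    - [[0,0,0,0,0,0],[0,0,0,0,0,0],[0,0,0,0,0,0],[0,0,0,0,0,0]]
  gripper: 64

```text
time: 17.4
ee_pos: [0.6262, -0.1423, 0.0383]
tcp_rot: [-179.9, 0.0, 89.6]
wrist_force: [-0.5, -0.8, 0.1]
opening: 0.0645
```

Request:
servo_tool:
  motion:
    - [[0,0,-5,0,0,0],[0,0,-15,0,0,0],[0,0,-30,0,0,0],[0,0,-40,0,0,0],[0,0,-45,0,0,0]]

```text
time: 17.9
ee_pos: [0.6258, -0.1421, 0.1753]
tcp_rot: [-179.9, 0.0, 89.6]
wrist_force: [1.2, -0.2, 0.5]
opening: 0.0636
```

```bash
python3 go.py 474.8 -8.1 180; python3 look.py n 315 200 70 70 320 140 80 80
```

```text
q [-12.8  17.   15.7  88.8  -0.   77.6] pos [ 0.6258 -0.1421  0.1753] rot [-179.89    0.     89.64]
turn [-0.002  0.    -0.006]
shift cur [ 133.1 -151.8   -4.4] shift after turn [ 134.  -151.    -4.7]
17.9 [ 0.6258 -0.1421  0.1753] [ 1.2 -0.2  0.5] 0.0636
```

View pics/n.png

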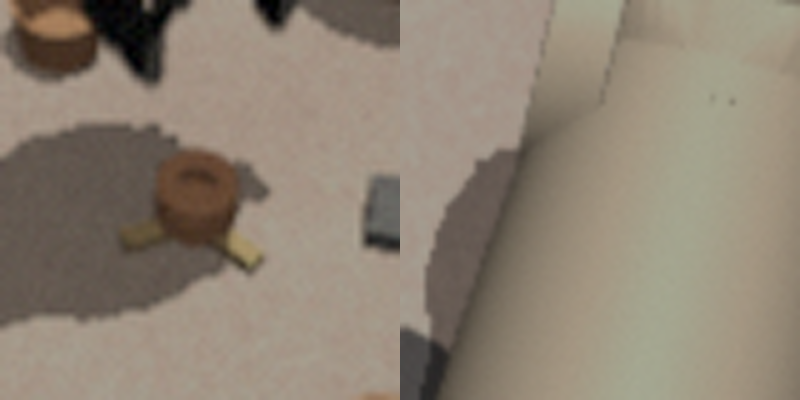

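Request:
servo_tool:
  motion:
    - [[8,-9,-3,0,0,0],[22,-25,-2,0,0,0],[32,-36,0,0,0,0],[32,-36,0,0,0,0],[23,-26,0,0,0,0]]
  gripper: 76

```text
time: 18.5
ee_pos: [0.4919, -0.0228, 0.1775]
tcp_rot: [-179.8, -0.0, 89.7]
wrist_force: [0.3, 0.3, 0.3]
opening: 0.0763
```

Request:
servo_tool:
  motion:
    - [[12,-14,0,0,0,0],[4,-5,0,0,0,0],[0,0,0,0,0,0],[0,0,0,0,0,0]]

```text
time: 18.9
ee_pos: [0.4764, -0.0086, 0.1782]
tcp_rot: [-179.9, 0.0, 89.6]
wrist_force: [0.5, -0.2, 0.3]
opening: 0.0758
```

```bash
python3 go.py 474.8 -8.1 130; python3 look.py o 245 155 80 80 320 140 80 80
```

```text
q [-1.  -5.9 -8.7 87.3 -0.  89.3] pos [ 0.4764 -0.0086  0.1782] rot [-1.7991e+02  2.0000e-02  8.9640e+01]
turn [-0.002  0.    -0.006]
shift cur [ 0.5 -1.5 48.2] shift after turn [ 0.5 -1.6 48.2]
18.9 [ 0.4764 -0.0086  0.1782] [ 0.5 -0.2  0.3] 0.0758
```

View pics/o.png

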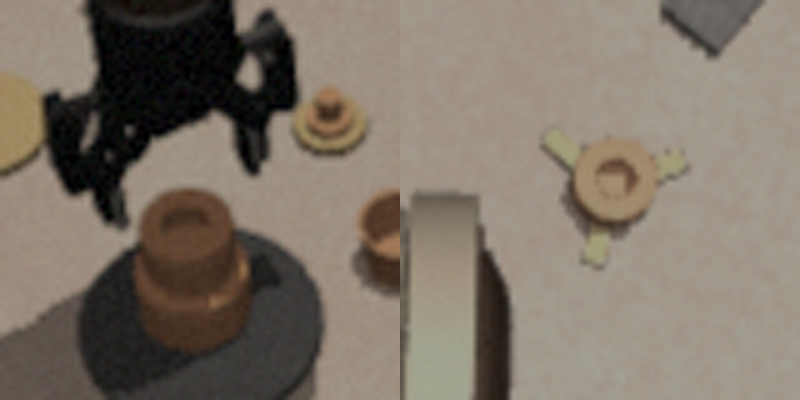

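```bash
python3 - <<'E'
from h import *
p=pickle.load(open("top_o.pkl","rb"))
roi=(345,160,380,195);x0,y0,x1,y1=roi;c=p["color"][y0:y1,x0:x1].astype(float);r,g,b=c[...,0],c[...,1],c[...,2]
m=(((r-b)/(r+1)>.27)&((r-g)/(r+1)>.13)).astype(np.uint8);m=cv2.morphologyEx(m,cv2.MORPH_CLOSE,np.ones((5,5)))
n,l,st,ce=cv2.connectedComponentsWithStats(m);k=1+np.argmax(st[1:,4]);m=(l==k);print(m.sum(),ce[k]+[x0,y0])
def cost(v):
    P=[np.r_[circ(v[0],v[1],.016,.022),circ(v[0],v[1],.044,.022)]];return np.abs(sil(p,P,roi)-m).sum()
i=np.array([.626,-.142]);r=minimize(cost,i,method="Nelder-Mead",options=dict(initial_simplex=[i,i+[.01,0],i+[0,.01]]));print(r.x,r.fun)
E
```

```text
249 [362.20883534 176.18072289]
[ 0.62463272 -0.1424685 ] 20.827450980392154
```

Request:
servo_tool:
  motion:
    - [[0.5,-1.5,8,0,0,0],[0,0,15,0,0,0],[0,0,14,0,0,0],[0,0,8,0,0,0],[0,0,2,0,0,0]]

```text
time: 19.5
ee_pos: [0.4739, -0.0079, 0.1297]
tcp_rot: [-179.8, 0.0, 89.6]
wrist_force: [0.3, -0.5, 0.4]
opening: 0.076
```

Request:
servo_tool:
  motion:
    - [[0,0,0,0,0,0],[0,0,0,0,0,0],[0,0,0,0,0,0]]
  gripper: 62

```text
time: 19.8
ee_pos: [0.4749, -0.0078, 0.1321]
tcp_rot: [-180.0, 0.0, 89.6]
wrist_force: [0.4, 0.9, -0.3]
opening: 0.062
```

```bash
python3 go.py 474.8 -8.1 130; python3 look.py p 245 165 70 70 320 140 80 80
```

```text
q [ -0.9  -6.  -13.9  82.1  -0.   89.4] pos [ 0.4749 -0.0078  0.1321] rot [-1.7998e+02  1.0000e-02  8.9640e+01]
turn [-0.     0.    -0.006]
shift cur [-0.3 -0.1  2.1] shift after turn [-0.3 -0.1  2.1]
19.8 [ 0.4749 -0.0078  0.1321] [ 0.4  0.9 -0.3] 0.062
```

View pics/p.png

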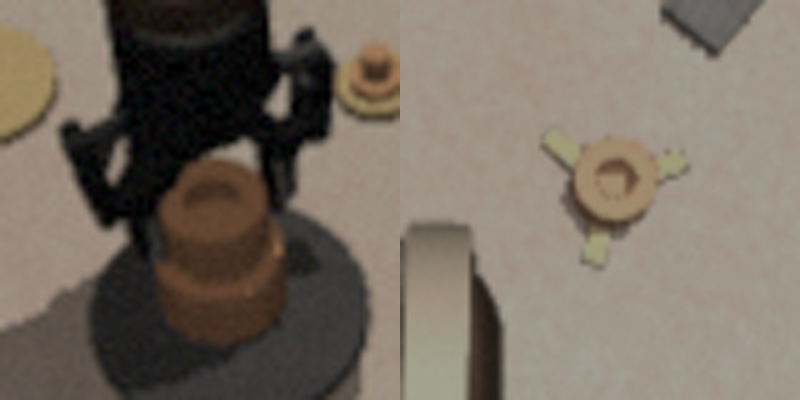

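Request:
servo_tool:
  motion:
    - [[0,0,2,0,0,0],[0,0,0,0,0,0],[0,0,0,0,0,0]]

```text
time: 20.2
ee_pos: [0.4746, -0.0078, 0.1294]
tcp_rot: [-179.9, 0.0, 89.6]
wrist_force: [0.9, -0.6, 0.4]
opening: 0.0618
```

Request:
servo_tool:
  motion:
    - [[0,0,0,0,0,0],[0,0,0,0,0,0],[0,0,0,0,0,0],[0,0,0,0,0,0]]
  gripper: 46
  newtons: 30

```text
time: 20.6
ee_pos: [0.4748, -0.0078, 0.1298]
tcp_rot: [-180.0, 0.0, 89.6]
wrist_force: [1.1, 0.0, 4.3]
opening: 0.0556
```

Request:
servo_tool:
  motion:
    - [[0,0,-2,0,0,0],[0,0,-8,0,0,0],[0,0,-15,0,0,0],[0,0,-15,0,0,0],[0,0,-8,0,0,0]]

```text
time: 21.1
ee_pos: [0.4753, -0.0079, 0.1799]
tcp_rot: [179.9, 0.0, 89.6]
wrist_force: [0.4, -0.4, -1.1]
opening: 0.0556
```

```bash
python3 go.py 426.5 -239.3 180; python3 look.py q 245 145 80 80 370 220 60 60
```

```text
q [-0.9 -6.1 -8.7 87.3 -0.  89.4] pos [ 0.4753 -0.0079  0.1799] rot [1.7994e+02 2.0000e-02 8.9640e+01]
turn [ 0.001  0.    -0.006]
shift cur [-2.317e+02 -4.730e+01 -1.000e-01] shift after turn [-2.314e+02 -4.880e+01 -1.000e-01]
21.1 [ 0.4753 -0.0079  0.1799] [ 0.4 -0.4 -1.1] 0.0556
```

View pics/q.png

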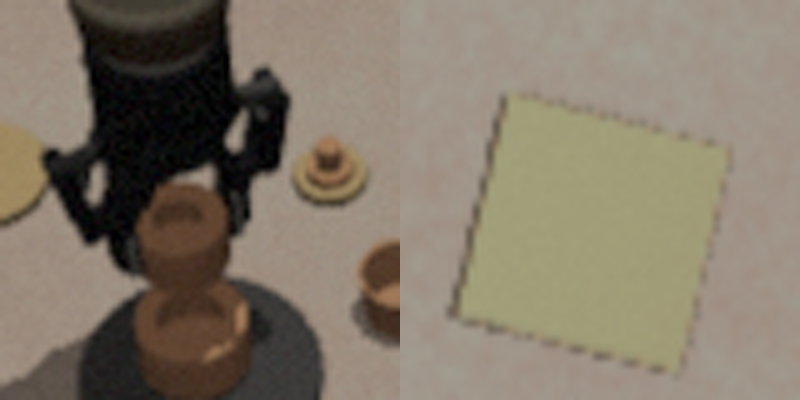

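Request:
servo_tool:
  motion:
    - [[-12,-3,0,0,0,0],[-28,-6,0,0,0,0],[-40,-8,0,0,0,0],[-44,-9,0,0,0,0],[-44,-9,0,0,0,0]]

```text
time: 21.7
ee_pos: [0.4374, -0.1774, 0.177]
tcp_rot: [-179.9, 0.0, 89.7]
wrist_force: [0.8, 0.8, -1.0]
opening: 0.0556
```

Request:
servo_tool:
  motion:
    - [[-36,-7,10,0,0,0],[-19,-4,25,0,0,0],[-8,-1.5,35,0,0,0],[0,0,20,0,0,0],[0,0,8,0,0,0]]

```text
time: 22.2
ee_pos: [0.4236, -0.2386, 0.0767]
tcp_rot: [-179.7, -0.1, 89.6]
wrist_force: [-0.2, -0.0, -1.7]
opening: 0.0554
```

Request:
servo_tool:
  motion:
    - [[0,0,4,0,0,0],[0,0,0,0,0,0],[0,0,0,0,0,0]]

```text
time: 22.5
ee_pos: [0.4261, -0.2387, 0.0768]
tcp_rot: [180.0, 0.1, 89.7]
wrist_force: [0.1, 0.1, -0.8]
opening: 0.0554
```

```bash
python3 go.py 426.5 -239.3 40; python3 look.py r 265 235 80 80 370 220 60 60
```

```text
q [-29.2  -3.2 -17.4  75.8  -0.   61.1] pos [ 0.4261 -0.2387  0.0768] rot [1.7999e+02 6.0000e-02 8.9670e+01]
turn [ 0.     0.001 -0.006]
shift cur [-0.6  0.4 36.8] shift after turn [-0.6  0.4 36.8]
22.5 [ 0.4261 -0.2387  0.0768] [ 0.1  0.1 -0.8] 0.0554
```

View pics/r.png

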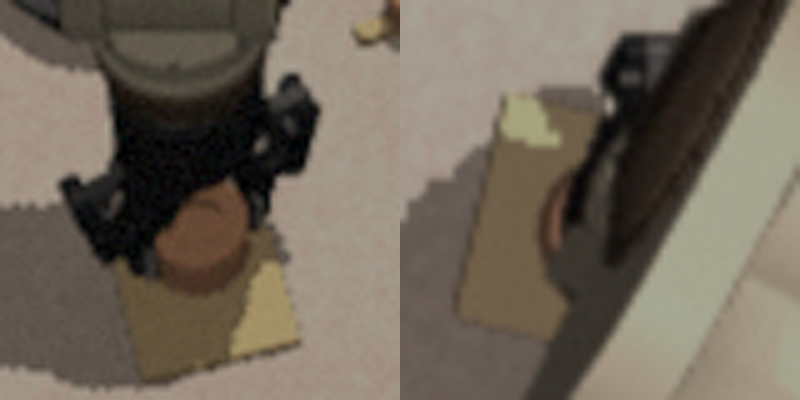

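Over the tile. Descend, more slowly at the end.

Request:
servo_tool:
  motion:
    - [[-0.6,0.4,8,0,0,0],[0,0,13,0,0,0],[0,0,9,0,0,0],[0,0,4,0,0,0],[0,0,0,0,0,0]]

```text
time: 23.1
ee_pos: [0.4254, -0.2388, 0.0405]
tcp_rot: [-179.8, -0.0, 89.6]
wrist_force: [-0.6, 0.3, -1.2]
opening: 0.0555
```

Request:
servo_tool:
  motion:
    - [[0,0,0,0,0,0],[0,0,0.7,0,0,0],[0,0,0.7,0,0,0],[0,0,0,0,0,0]]

```text
time: 23.5
ee_pos: [0.426, -0.2392, 0.0404]
tcp_rot: [-179.9, 0.0, 89.6]
wrist_force: [-0.0, -0.4, -1.1]
opening: 0.0551
```

Request:
servo_tool:
  motion:
    - [[0,0,0.6,0,0,0],[0,0,0.6,0,0,0],[0,0,0,0,0,0]]

```text
time: 23.8
ee_pos: [0.4259, -0.2391, 0.0389]
tcp_rot: [-179.9, 0.0, 89.6]
wrist_force: [0.5, -1.0, -1.3]
opening: 0.0554
```

Request:
servo_tool:
  motion:
    - [[0,0,0.5,0,0,0],[0,0,0,0,0,0]]

```text
time: 24.0
ee_pos: [0.426, -0.2392, 0.0388]
tcp_rot: [-179.9, 0.0, 89.6]
wrist_force: [-2.1, 1.0, 3.1]
opening: 0.0556
```

```bash
python3 look.py s 265 245 70 70 370 220 60 60
```

```text
24.0 [ 0.426  -0.2392  0.0388] [-2.1  1.   3.1] 0.0556
```

View pics/s.png

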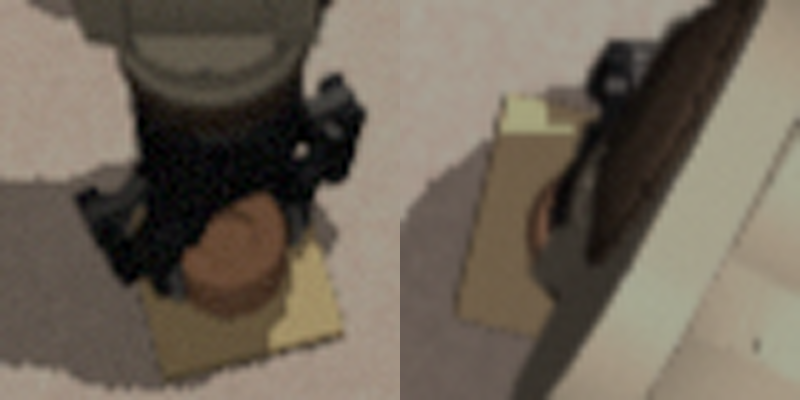

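Contact at the expected height (38.8 mm). Release and rise.

Request:
servo_tool:
  motion:
    - [[0,0,0,0,0,0],[0,0,0,0,0,0],[0,0,0,0,0,0],[0,0,0,0,0,0]]
  gripper: 76

```text
time: 24.5
ee_pos: [0.4259, -0.2392, 0.0384]
tcp_rot: [-179.9, 0.0, 89.6]
wrist_force: [0.1, -0.2, -0.0]
opening: 0.0763
```

Request:
servo_tool:
  motion:
    - [[0,0,-5,0,0,0],[0,0,-15,0,0,0],[0,0,-30,0,0,0],[0,0,-35,0,0,0],[0,0,-20,0,0,0]]

```text
time: 25.0
ee_pos: [0.4268, -0.2395, 0.1476]
tcp_rot: [179.9, 0.1, 89.6]
wrist_force: [0.4, -0.3, 0.4]
opening: 0.0758
```

```bash
python3 go.py 474.8 -8.1 145; python3 look.py t 265 245 70 70 370 220 60 60
```

```text
q [-29.3  -4.3 -10.6  83.5  -0.   61.1] pos [ 0.4268 -0.2395  0.1476] rot [1.7989e+02 1.2000e-01 8.9640e+01]
turn [ 0.002  0.002 -0.006]
shift cur [231.7  46.6   2.2] shift after turn [231.4  48.    2.6]
25.0 [ 0.4268 -0.2395  0.1476] [ 0.4 -0.3  0.4] 0.0758
```

View pics/t.png

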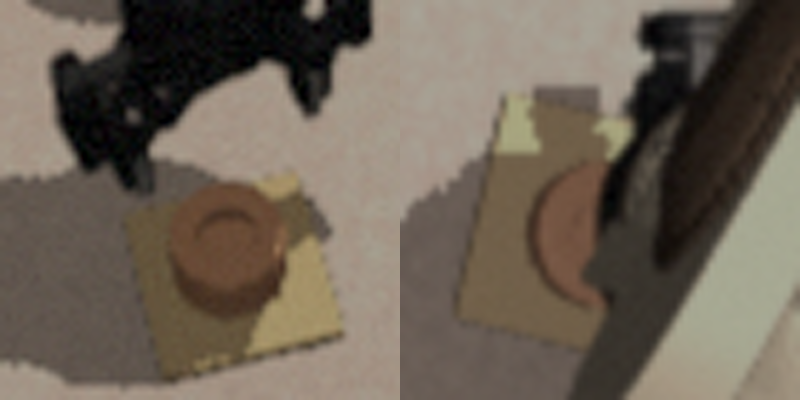

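Request:
servo_tool:
  motion:
    - [[12,2.5,0,0,0,0],[28,6,0,0,0,0],[40,8,0,0,0,0],[44,9,0,0,0,0],[44,9,0,0,0,0]]
  gripper: 85

```text
time: 25.6
ee_pos: [0.4609, -0.0691, 0.1424]
tcp_rot: [-179.8, -0.0, 89.6]
wrist_force: [0.6, -0.5, 0.7]
opening: 0.0851
```

Request:
servo_tool:
  motion:
    - [[36,7.5,0,0,0,0],[19,4,0,0,0,0],[8,1.5,0,0,0,0],[0,0,0,0,0,0],[0,0,0,0,0,0]]

```text
time: 26.1
ee_pos: [0.4746, -0.0089, 0.143]
tcp_rot: [-179.9, 0.0, 89.6]
wrist_force: [0.3, -1.1, 0.2]
opening: 0.0847
```

```bash
python3 go.py 474.8 -8.1 84; python3 look.py u 245 165 80 80 370 220 60 60
python3 - <<'E'
from h import *
p=pickle.load(open("side_u.pkl","rb"))
roi=(262,190,302,240);x0,y0,x1,y1=roi;c=p["color"][y0:y1,x0:x1].astype(float);r,g,b=c[...,0],c[...,1],c[...,2]
m=(((r-b)/(r+1)>.27)&(r>45)).astype(np.uint8);m=cv2.morphologyEx(m,cv2.MORPH_CLOSE,np.ones((5,5)))
n,l,st,ce=cv2.connectedComponentsWithStats(m);k=1+np.argmax(st[1:,4]);m=(l==k);print(m.sum())
def cost(v):
    P=[np.r_[circ(v[0],v[1],.055,.029),circ(v[0],v[1],.061,.034),circ(v[0],v[1],.101,.034)]];return np.abs(sil(p,P,roi)-m).sum()
i=np.array([.475,-.008]);r=minimize(cost,i,method="Nelder-Mead",options=dict(initial_simplex=[i,i+[.01,0],i+[0,.01]]));print("base",r.x,r.fun)
p=pickle.load(open("top_u.pkl","rb"))
roi=(370,220,430,280);x0,y0,x1,y1=roi;c=p["color"][y0:y1,x0:x1].astype(float);r,g,b=c[...,0],c[...,1],c[...,2]
m=(((r-b)/(r+1)>.27)&((r-g)/(r+1)>.13)).astype(np.uint8);m=cv2.morphologyEx(m,cv2.MORPH_CLOSE,np.ones((7,7)))
n,l,st,ce=cv2.connectedComponentsWithStats(m);k=1+np.argmax(st[1:,4]);m=(l==k);print(m.sum())
def cost(v):
    P=[np.r_[circ(v[0],v[1],.016,.028),circ(v[0],v[1],.05,.028)]];return np.abs(sil(p,P,roi)-m).sum()
i=np.array([.426,-.239]);r=minimize(cost,i,method="Nelder-Mead",options=dict(initial_simplex=[i,i+[.01,0],i+[0,.01]]));print("middle",r.x,r.fun)
E
```

```text
q [ -1.1  -6.  -12.7  83.4  -0.   89.3] pos [ 0.4746 -0.0089  0.143 ] rot [-1.7987e+02  2.0000e-02  8.9630e+01]
turn [-0.002  0.    -0.006]
shift cur [ 0.8  0.3 59. ] shift after turn [ 0.8  0.2 59. ]
26.1 [ 0.4746 -0.0089  0.143 ] [ 0.3 -1.1  0.2] 0.0847
505
base [ 0.47567912 -0.00841782] 24.866666666666667
413
middle [ 0.42449017 -0.23856719] 33.9921568627451
```

View pics/u.png

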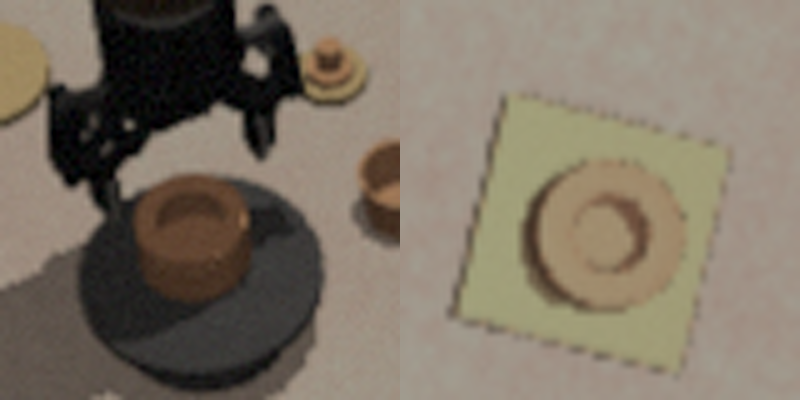

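Request:
servo_tool:
  motion:
    - [[0.6,0.4,8,0,0,0],[0,0,12,0,0,0],[0,0,12,0,0,0],[0,0,5,0,0,0],[0,0,0,0,0,0]]

```text
time: 26.7
ee_pos: [0.4747, -0.0079, 0.1051]
tcp_rot: [-179.8, 0.0, 89.6]
wrist_force: [0.3, -0.1, -0.1]
opening: 0.0848
```

Request:
servo_tool:
  motion:
    - [[0,0,6,0,0,0],[0,0,8,0,0,0],[0,0,5,0,0,0],[0,0,0,0,0,0],[0,0,0,0,0,0]]

```text
time: 27.2
ee_pos: [0.4753, -0.0078, 0.0874]
tcp_rot: [-179.9, 0.0, 89.6]
wrist_force: [-0.1, 0.2, -0.1]
opening: 0.0848
```

```bash
python3 go.py 474.8 -8.1 84; python3 look.py v 245 175 70 70 370 220 60 60
```

```text
q [ -0.9  -5.2 -18.1  77.2  -0.   89.4] pos [ 0.4753 -0.0078  0.0874] rot [-1.7991e+02  1.0000e-02  8.9640e+01]
turn [-0.001  0.    -0.006]
shift cur [-0.3 -0.5  3.4] shift after turn [-0.3 -0.5  3.4]
27.2 [ 0.4753 -0.0078  0.0874] [-0.1  0.2 -0.1] 0.0848
```

View pics/v.png

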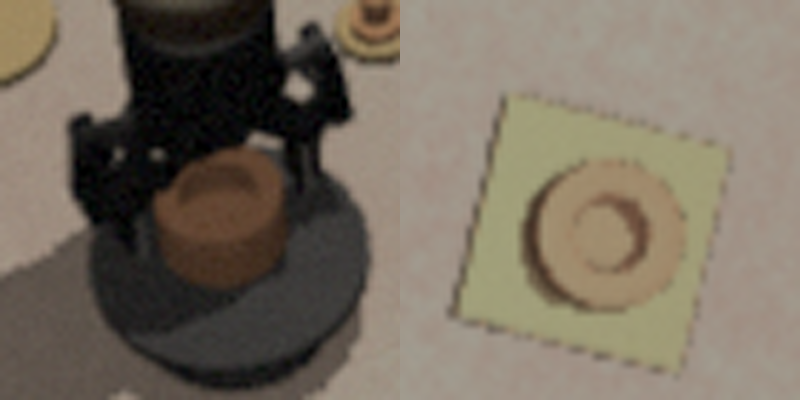

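Request:
servo_tool:
  motion:
    - [[0,0,2,0,0,0],[0,0,2,0,0,0],[0,0,0,0,0,0],[0,0,0,0,0,0]]

```text
time: 27.7
ee_pos: [0.4753, -0.0079, 0.0834]
tcp_rot: [-179.9, 0.0, 89.6]
wrist_force: [-0.1, -0.1, -0.6]
opening: 0.0852
```

Request:
servo_tool:
  motion:
    - [[0,0,0,0,0,0],[0,0,0,0,0,0],[0,0,0,0,0,0],[0,0,0,0,0,0],[0,0,0,0,0,0]]
  gripper: 58
  newtons: 35

```text
time: 28.2
ee_pos: [0.4755, -0.0078, 0.0838]
tcp_rot: [-180.0, 0.0, 89.6]
wrist_force: [0.2, 0.9, 5.6]
opening: 0.066
```

Request:
servo_tool:
  motion:
    - [[0,0,-2,0,0,0],[0,0,-8,0,0,0],[0,0,-15,0,0,0],[0,0,-15,0,0,0],[0,0,-8,0,0,0]]

```text
time: 28.7
ee_pos: [0.4761, -0.0078, 0.1338]
tcp_rot: [179.9, 0.0, 89.6]
wrist_force: [0.7, -1.0, -2.2]
opening: 0.066
```

```bash
python3 go.py 427.2 244.3 135; python3 look.py w 245 155 80 80 185 225 60 60
```

```text
q [ -0.9  -5.9 -13.6  82.2  -0.   89.4] pos [ 0.4761 -0.0078  0.1338] rot [1.7994e+02 1.0000e-02 8.9640e+01]
turn [ 0.001  0.    -0.006]
shift cur [251.8 -50.5  -1.3] shift after turn [252.1 -48.9  -1.2]
28.7 [ 0.4761 -0.0078  0.1338] [ 0.7 -1.  -2.2] 0.066
```

View pics/w.png

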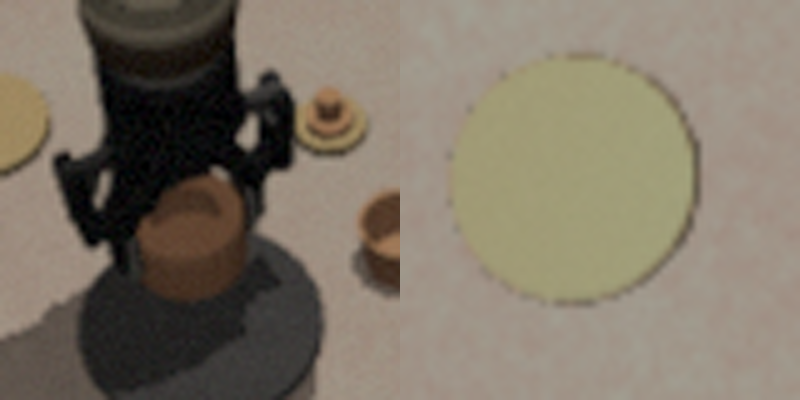

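Request:
servo_tool:
  motion:
    - [[12,-2.5,0,0,0,0],[28,-6,0,0,0,0],[40,-8,0,0,0,0],[44,-9,0,0,0,0],[44,-9,0,0,0,0]]

```text
time: 29.3
ee_pos: [0.4408, 0.1622, 0.1308]
tcp_rot: [-179.9, 0.0, 89.6]
wrist_force: [1.0, 1.0, -1.4]
opening: 0.0659
```

Request:
servo_tool:
  motion:
    - [[40,-8,0,0,0,0],[26,-5,10,0,0,0],[13,-2,20,0,0,0],[5,-1,20,0,0,0],[0,0,8,0,0,0]]

```text
time: 29.8
ee_pos: [0.4246, 0.245, 0.0709]
tcp_rot: [-179.7, 0.1, 89.7]
wrist_force: [-0.5, -0.1, -1.4]
opening: 0.0662
```

Request:
servo_tool:
  motion:
    - [[0,0,0,0,0,0],[0,0,0,0,0,0],[0,0,0,0,0,0]]

```text
time: 30.1
ee_pos: [0.427, 0.2444, 0.0745]
tcp_rot: [-180.0, -0.0, 89.6]
wrist_force: [0.1, -0.5, -1.8]
opening: 0.066
```

```bash
python3 go.py 427.2 244.3 40; python3 look.py x 205 130 80 80 185 225 60 60
```

```text
q [ 29.8  -2.7 -17.1  75.5   0.  120.2] pos [0.427  0.2444 0.0745] rot [-1.80e+02 -3.00e-02  8.96e+01]
turn [-0.    -0.001 -0.007]
shift cur [-0.1  0.2 34.5] shift after turn [-0.1  0.2 34.5]
30.1 [0.427  0.2444 0.0745] [ 0.1 -0.5 -1.8] 0.066
```

View pics/x.png

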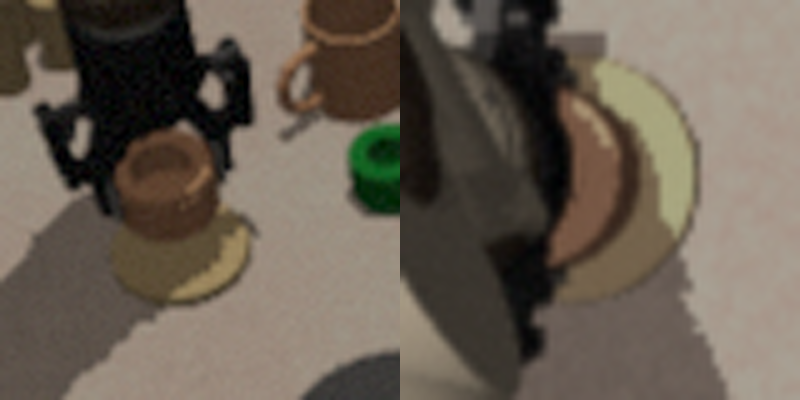

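Over the disc, clear of the mug. Lower.

Request:
servo_tool:
  motion:
    - [[0,0,8,0,0,0],[0,0,12,0,0,0],[0,0,9,0,0,0],[0,0,3,0,0,0],[0,0,0,0,0,0]]

```text
time: 30.7
ee_pos: [0.4259, 0.2442, 0.0404]
tcp_rot: [-179.8, 0.1, 89.6]
wrist_force: [0.1, -0.7, -1.5]
opening: 0.0662
```

Request:
servo_tool:
  motion:
    - [[0,0,0,0,0,0],[0,0,0.7,0,0,0],[0,0,0.7,0,0,0],[0,0,0,0,0,0]]

```text
time: 31.1
ee_pos: [0.4264, 0.2445, 0.0401]
tcp_rot: [-179.9, 0.0, 89.6]
wrist_force: [0.1, -0.5, -1.9]
opening: 0.066
```

Request:
servo_tool:
  motion:
    - [[0,0,0.6,0,0,0],[0,0,0.6,0,0,0],[0,0,0,0,0,0]]

```text
time: 31.4
ee_pos: [0.4264, 0.2445, 0.0388]
tcp_rot: [-179.9, 0.0, 89.6]
wrist_force: [0.7, 0.4, -3.1]
opening: 0.0665
```

Request:
servo_tool:
  motion:
    - [[0,0,0.5,0,0,0],[0,0,0,0,0,0]]

```text
time: 31.6
ee_pos: [0.4264, 0.2445, 0.0388]
tcp_rot: [-179.9, 0.0, 89.6]
wrist_force: [-2.1, -1.3, 3.9]
opening: 0.0661
```

```bash
python3 look.py y 205 140 70 70 185 225 60 60
```

```text
31.6 [0.4264 0.2445 0.0388] [-2.1 -1.3  3.9] 0.0661
```

View pics/y.png

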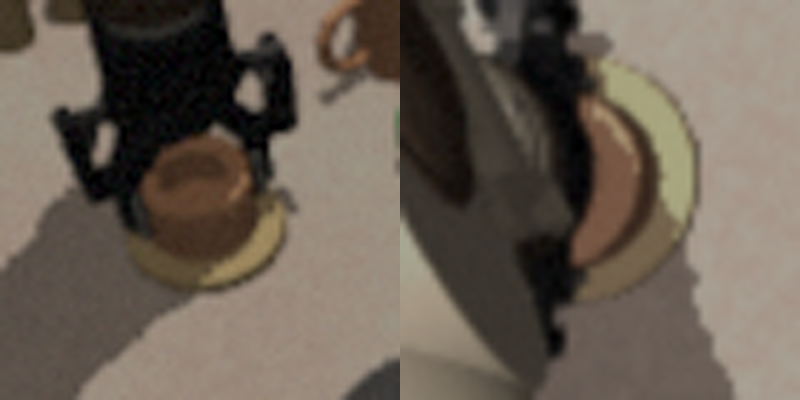

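Contact (+3.9 N) at the predicted height. Release, rise, and withdraw.

Request:
servo_tool:
  motion:
    - [[0,0,0,0,0,0],[0,0,0,0,0,0],[0,0,0,0,0,0],[0,0,0,0,0,0],[0,0,0,0,0,0]]
  gripper: 85

```text
time: 32.2
ee_pos: [0.4263, 0.2445, 0.0382]
tcp_rot: [-179.9, 0.0, 89.6]
wrist_force: [-1.0, -0.1, -0.2]
opening: 0.0852
```

Request:
servo_tool:
  motion:
    - [[0,0,-5,0,0,0],[0,0,-12,0,0,0],[0,0,-25,0,0,0],[0,0,-40,0,0,0],[0,0,-45,0,0,0]]

```text
time: 32.7
ee_pos: [0.426, 0.2442, 0.1669]
tcp_rot: [-179.9, 0.0, 89.6]
wrist_force: [0.8, 0.4, -0.1]
opening: 0.0852
```

Request:
servo_tool:
  motion:
    - [[-20,0,-30,0,0,0],[-40,0,0,0,0,0],[-45,0,0,0,0,0],[-45,0,0,0,0,0],[-40,0,0,0,0,0]]

```text
time: 33.2
ee_pos: [0.4251, 0.0528, 0.1967]
tcp_rot: [180.0, 0.0, 89.7]
wrist_force: [0.8, 0.0, -0.1]
opening: 0.0856
```

Request:
servo_tool:
  motion:
    - [[-20,-20,0,0,0,0],[0,-30,0,0,0,0],[0,-30,0,0,0,0],[0,-20,0,0,0,0],[0,0,0,0,0,0]]

```text
time: 33.7
ee_pos: [0.3238, 0.035, 0.197]
tcp_rot: [179.9, -0.0, 89.6]
wrist_force: [0.2, 0.3, -0.3]
opening: 0.0849
```

```bash
cat > fin.py <<'E'
from h import *
from workcell import bot
S={}
for c in("top","side"):
    S[c]=bot.camera(c)
    cv2.imwrite(f"pics/fin_{c}.png",cv2.resize(S[c]["color"][110:300,150:430,::-1],None,fx=2.6,fy=2.6,interpolation=cv2.INTER_CUBIC))
G={"lid":(.6375,.128,[(.010,.016),(.018,.016)]),"upper":(.627,-.1425,[(.01,.019),(.016,.022),(.044,.022)]),"middle":(.4265,-.2393,[(.01,.025),(.016,.028),(.05,.028)]),"base":(.4272,.2443,[(.01,.029),(.016,.034),(.056,.034)])}
for k,(X,Y,pr) in G.items():
  for c in("top","side"):
    p=S[c];u=proj(p,np.array([[X,Y,.03]]))[0].astype(int);w=22
    roi=(u[0]-w,u[1]-w,u[0]+w,u[1]+w);x0,y0,x1,y1=roi;q=p["color"][y0:y1,x0:x1].astype(float);r,g,b=q[...,0],q[...,1],q[...,2]
    m=(((r-b)/(r+1)>.27)&((r-g)/(r+1)>.15)).astype(np.uint8);m=cv2.morphologyEx(m,cv2.MORPH_CLOSE,np.ones((7,7)))
    n,l,st,ce=cv2.connectedComponentsWithStats(m)
    if n<2: print(k,c,"none");continue
    j=1+np.argmax(st[1:,4]);m=(l==j)
    def cost(v):
        P=[np.vstack([circ(v[0],v[1],z,rr) for z,rr in pr])]
        if k=="lid":P.append(np.r_[circ(v[0],v[1],.018,.009),circ(v[0],v[1],.038,.009)])
        return np.abs(sil(p,P,roi)-m).sum()
    i=np.array([X,Y]);f=minimize(cost,i,method="Nelder-Mead",options=dict(initial_simplex=[i,i+[.008,0],i+[0,.008]]))
    print(k,c,"err mm",((f.x-i)*1e3).round(1),"cost",round(f.fun),int(m.sum()))
for c in S: print("mug",c,[(np.round(d["rect"]),round(d["confidence"],2)) for d in bot.look_for(S[c],"mug")][:2])
print(bot.get_obs()["time"],bot.get_obs()["ee_pos"])
E
python3 fin.py
```

```text
lid top err mm [3.  0.5] cost 73 53
lid side err mm [-0.3 -2.1] cost 19 95
upper top err mm [-2.7  0.5] cost 30 237
upper side err mm [-0.8 -0.8] cost 27 238
middle top err mm [-1.8  1.3] cost 163 275
middle side err mm [-0.4  0.1] cost 67 467
base top err mm [-2.6 -0.8] cost 267 407
base side err mm [ -5.5 -14. ] cost 406 739
mug top [(array([159., 162.,  34.,  45.]), 0.8)]
mug side [(array([259., 126.,  24.,  31.]), 0.55)]
33.9 [0.32588263 0.03518536 0.1959401 ]
```

View pics/fin_top.png

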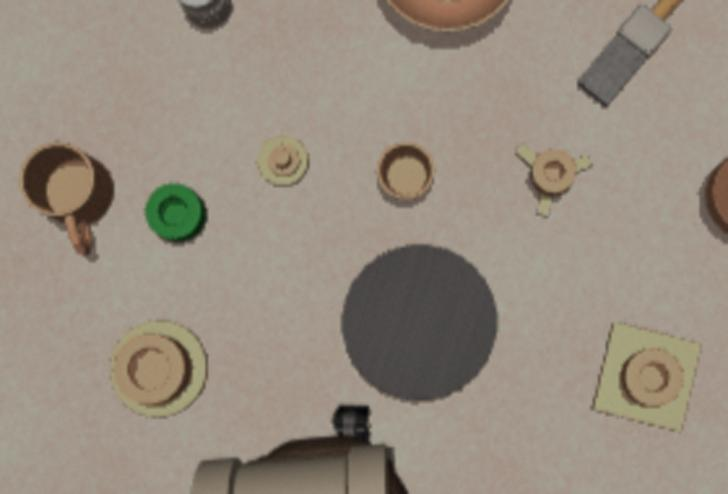

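View pics/fin_side.png

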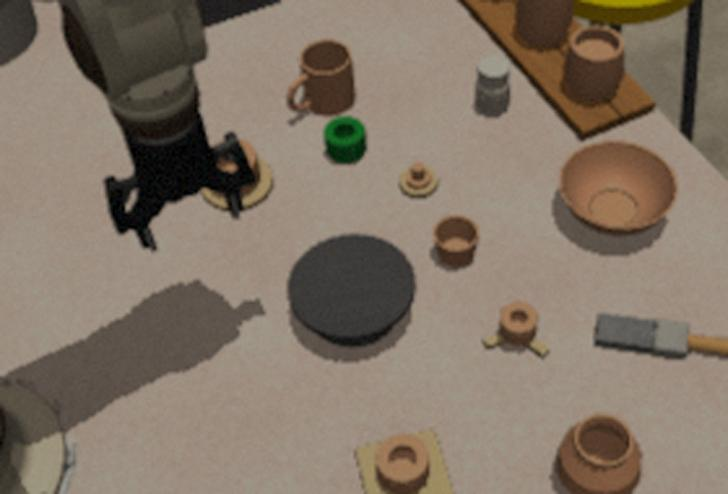

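Request:
servo_tool:
  motion:
    - [[-30,0,0,0,0,0],[-45,0,0,0,0,0],[-45,0,0,0,0,0],[-30,0,0,0,0,0],[0,0,0,0,0,0]]

```text
time: 34.4
ee_pos: [0.3245, -0.1178, 0.1952]
tcp_rot: [-179.9, 0.0, 89.4]
wrist_force: [0.2, 0.1, -0.7]
opening: 0.0848
```

```bash
sed -i 's/>.27)&((r-g)\/(r+1)>.15)/>.26)\&((r-g)\/(r+1)>.125)/' fin.py; python3 fin.py; python3 look.py z 205 140 80 80 185 225 60 60
```

```text
lid top err mm [-0.6 -1. ] cost 29 97
lid side err mm [ -4.  -12.1] cost 59 140
upper top err mm [-2.3 -0.2] cost 18 254
upper side err mm [-0.5 -1. ] cost 57 276
middle top err mm [-2.   0.3] cost 31 420
middle side err mm [-1.  -0.2] cost 259 680
base top err mm [-2.4 -0.1] cost 35 647
base side err mm [  82. -104.] cost 242 242
mug top [(array([158., 162.,  36.,  45.]), 0.56)]
mug side [(array([260., 126.,  26.,  28.]), 0.73)]
34.6 [ 0.32459063 -0.11438832  0.19544621]
34.6 [ 0.3246 -0.1144  0.1954] [-0.6  0.3  0. ] 0.0848
```

View pics/z.png

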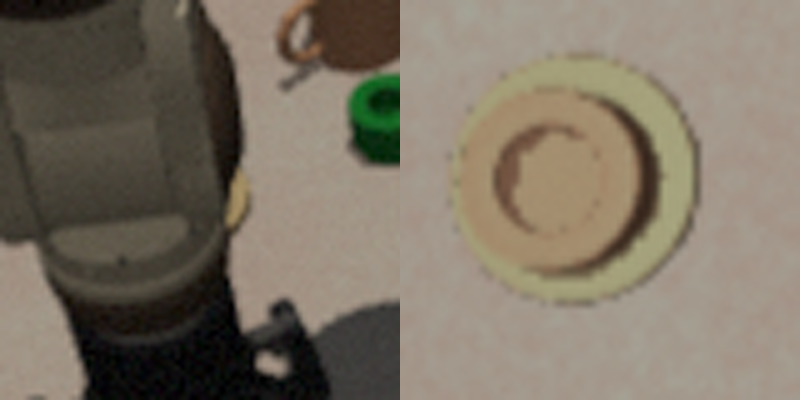

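```bash
python3 -c "
from workcell import bot
print(bot.job_done());print(bot.get_obs()['time'])"
```

```text
the job is handed in; nothing more can be done
None
the job is handed in; nothing more can be done
```

I took the stack apart from the top down and set each piece on its own kiln furniture: lid on the ring, upper tier on the stilt, middle tier on the square tile, base tier on the round disc. I handed the job in at about 35 s on the robot's clock. `job_done` gave no verdict.

- **Placing:** every piece touched down at the height I had worked out for it, with no drop. The largest force I read at set-down was about 13 N, under the upper tier.
- **Top-view check, arm clear:** lid 1.2 mm off target, upper tier 2.3 mm, middle tier 2.0 mm, base tier 2.4 mm, against the 12 mm limit. Targets are my own measurements, and the calibration is good to about 2 mm.
- **Tilt and the mug:** all four pieces looked upright. The mug stayed where it was to within the detector's few pixels.
- **Checks that failed or disagreed:**
  - In the last side-view check the base tier was hidden behind the arm, so its fit there is meaningless. Only its top-view fit counts, plus the side picture taken at touchdown.
  - The last side-view lid fit read about 13 mm off. I set it aside because it covered 140 pixels where the stricter-mask fit just before covered 95 and read 2.1 mm off. Both top-view fits were 3 mm or less.
- **Mid-run fault:** while carrying the lid, the last joint reached its range limit. The tool turned up to about 6° and stopped short until I turned it to a yaw of 90°; no harm showed.

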